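# Test the charger's safety switch, then load the battery packs

### The arm

A 6-joint arm with a two-finger parallel gripper is mounted at the origin on the work surface. World frame = base frame: x ahead of the robot, y to its left, z up, the work surface at z = 0. Lengths are in m, angles in rad, forces in N, time in s.
With the tool pointing down it reaches from about 0.35 to 0.775 m from the base axis. Payload 7.3 kg.
Tool frame: the origin (TCP) lies midway between the tips of the shut fingers; the grasp point (between the pads) lies 19 mm behind it; x points along the fingers, z is the direction in which the jaws open and shut, and the axes are right-handed (so a half turn about x gives the same grasp; the last joint's range is limited). The gripper opens to 92 mm and grips with 3 to 60 N. Pads are 19 mm wide; open, the fingers measure 130 mm over their backs; the gripper's body (75 mm by 190 mm) begins 47 mm behind the grasp point.
Start: joints at [-1.366, 0.342, 1.524, -0, 1.275, -0.146], TCP at [0.18, -0.493, 0.227] pointing down, gripper open.
Joint ranges: [-2.53, 2.53], [-0.77, 2.02], [0.04, 2.7], [-1, 4.14], [0.28, 2.66], [-3.11, 3.11]. Speed limits (rad/s): [2.57, 2.57, 3.14, 3.14, 3.14, 3.14].

### API

Orientations are given as [roll, pitch, yaw] about the fixed x, y, z axes, in that order (R = Rz(yaw) Ry(pitch) Rx(roll)).
In Python, from cell import observe, cams, robot gives the robot as it stands.
- The arm moves only by the tool jog_arm, never from a script. Its argument "plan" is one flat list of numbers, 7 for each row, row after row: the turn, a rotation vector about the tool's x, y, z in degrees, then the shift along the tool's x, y, z in cm, then the opening, from -1 (shut) to 1 (fully open). In form: [ax, ay, az, x, y, z, jaw, ax, ay, az, x, y, z, jaw, ...]. A call has 1 to 10 rows; each row is the pose to reach, as a shift and turn from the pose commanded when the call began, along the tool's axes at that moment; what a row does not reach only later rows make up. A row lasts 1/10 s, in which the tool goes at most 50 mm and 8.59 degrees, less where a joint would pass 70% of its speed; a pose out of reach is approached as far as the arm can. A call with a gripper value outside its range is refused whole. The fingers move at their own pace and stop on an object; "newtons" is the grip in N (left out, the last holds). Time passes only in rows, so rows that repeat a pose let the fingers close. It gives the time, the measured TCP pose, the force and the opening at its end, in the units of the state.
- observe(): the state, without advancing time (a new reading comes with each control period).
- cams.read_camera(name): name is "scene" or "top" or "wrist"; returns a dict with "image" (384x512x3 uint8, red, green, blue), "fov_y" (degrees; the focal length in pixels is half the picture's height over the tangent of half this angle, whatever the lens; pixels are square), "cx", "cy" (the principal point, pixels), "T" (4x4, takes a point from camera to world coordinates). Camera axes: x right, y down, z forward; pixel columns grow to the right and rows downward; lengths in m; the calibration is good to about 2 mm. A picture is of the moment at which its call begins. There is no depth.
- robot.hand_in(): hands the job in, once; it reports no verdict.
The state is a dict: "time": time; "qpos": joint angles; "qvel": joint speeds; "joint_efforts": joint torques, N m; "tool_pos": TCP position; "tool_rot": TCP orientation; "contact_force": force on the tool from outside, world axes, zero at the start; "torque": the same for the moment, N m; "opening": finger opening in m.
Only numpy, scipy, OpenCV 4.12 (cv2) and the standard library are available. Lean on these libraries where they do the work, as an engineer would, in place of code of your own. Each camera call takes 0.05 s, during which the arm holds its last target.

### The job

The battery packs in the pocket tray need charging on the free station: the one of the two whose tray holds no glue gun. Put the two thread spools that were left stacked in that tray into the cardboard carton, then, with the tray empty, press that station's test button right down so that its standing lever drops, and lift the lever back until it is fully home; only then stand every pack upright, flat in that tray. Leave the other station with its glue gun, and everything else on the bench, alone.

Things in the scene. Friction and masses are not known exactly. Their poses are not given: they have to be found in the camera images.
- left_station: Fixed left charging station, 200 deep (x -105 to 95) by 230 long (y +-115); origin under its middle; x to its rear, away from the robot, y to the left along it. Front: tray, floor 10 mm above the table, inside x -100 to -5, y +-109, rim 24 mm above the table (brass strips are only a look). Rear, x -5 to 95: white switch housing, top 56 mm above the table.
- left_button_top (a point): Centre of the top of the left station's test button: round, black, 32 mm across, on the housing at station x 50, y 88; its top is 12 mm above the housing. Pressed straight down.
- left_button (a joint): Travel of that button in m: 0 out, 0.006 fully down (about 6 N); it springs back. Pressed fully it tips the lever over vertical, so that the lever drops.
- left_lever_grip (a point): Centre of the grip of the left station's lever: black cylinder 24 mm across, 34 mm long along station x. Hinge axis along station x, at station x 50, y -10, z 50; the grip is 95 mm from it and swings in the y-z plane. Its flat ends can be pinched from above and it turns between the fingers.
- left_lever (a joint): Lever angle in rad: 0 home (standing, leaning 0.15 past vertical to station +y, the button's side), 1.25 dropped (leaning 1.1 from vertical to station -y, grip about 37 mm above the housing). Weighted, about 120 g, moving freely: it falls by itself to whichever end it leans to.
- right_station: Fixed right charging station, 200 deep (x -105 to 95) by 230 long (y +-115); origin under its middle; x to its rear, away from the robot, y to the left along it. Front: tray, floor 10 mm above the table, inside x -100 to -5, y +-109, rim 24 mm above the table (brass strips are only a look). Rear, x -5 to 95: white switch housing, top 56 mm above the table.
- right_button_top (a point): Centre of the top of the right station's test button: round, black, 32 mm across, on the housing at station x 50, y 88; its top is 12 mm above the housing. Pressed straight down.
- right_button (a joint): Travel of that button in m: 0 out, 0.006 fully down (about 6 N); it springs back. Pressed fully it tips the lever over vertical, so that the lever drops.
- right_lever_grip (a point): Centre of the grip of the right station's lever: black cylinder 24 mm across, 34 mm long along station x. Hinge axis along station x, at station x 50, y -10, z 50; the grip is 95 mm from it and swings in the y-z plane. Its flat ends can be pinched from above and it turns between the fingers.
- right_lever (a joint): Lever angle in rad: 0 home (standing, leaning 0.15 past vertical to station +y, the button's side), 1.25 dropped (leaning 1.1 from vertical to station -y, grip about 37 mm above the housing). Weighted, about 120 g, moving freely: it falls by itself to whichever end it leans to.
- pocket_tray: Fixed black tray with 2 x 2 shallow pockets, 145 (x) by 125 (y), 20 mm high, floor 5 mm thick; origin under its centre. Pocket centres about x +-35, y +-30; each pocket about 65 by 55.
- pack1: Battery pack, may be absent: grey base 56 (x) by 42 (y) by 30 high, and on it a black stem 30 (x) by 28 (y), up to 84 mm above the underside; about 220 g. Origin at the centre of its underside, z up. Starts upright in a pocket; hold it by the stem.
- pack2: Battery pack, may be absent: grey base 56 (x) by 42 (y) by 30 high, and on it a black stem 30 (x) by 28 (y), up to 84 mm above the underside; about 220 g. Origin at the centre of its underside, z up. Starts upright in a pocket; hold it by the stem.
- pack3: Battery pack, may be absent: grey base 56 (x) by 42 (y) by 30 high, and on it a black stem 30 (x) by 28 (y), up to 84 mm above the underside; about 220 g. Origin at the centre of its underside, z up. Starts upright in a pocket; hold it by the stem.
- pack4: Battery pack, may be absent: grey base 56 (x) by 42 (y) by 30 high, and on it a black stem 30 (x) by 28 (y), up to 84 mm above the underside; about 220 g. Origin at the centre of its underside, z up. Starts upright in a pocket; hold it by the stem.
- spool1: White thread spool, an upright cylinder 52 mm across, 75 mm high, about 120 g; origin at the centre of its underside. Starts standing in the tray of the station that is free.
- spool2: White thread spool, an upright cylinder 52 mm across, 75 mm high, about 120 g; origin at the centre of its underside. Starts standing on top of spool1.
- carton: Open cardboard carton, fixed, 110 (x) by 180 (y), 45 mm high, walls and floor 4 to 5 mm; origin under its centre.
- glue_gun: Cordless glue gun standing on its 54 x 54 mm foot in the tray of the station in use, 146 mm high, barrel about 130 mm long; origin under the foot. Leave it.
- glue: Bystander: glue bottle, 50 mm across, 140 high; leave it where it is.
- jar1: Bystander: paint jar, 46 across, 45 high; leave it where it is.
- jar2: Bystander: paint jar, 46 across, 45 high; leave it where it is.
- jar3: Bystander: paint jar, 46 across, 45 high; leave it where it is.
- brush: Bystander: brush, 180 long, lying; leave it where it is.
There are look-alikes about, which are no part of the job. Leave any blue or yellow look-alike of the pack2 alone. What is shaped like the spool2 but blue is not meant.

How it is judged:
On the way, in this order (a step that is already met when the one before it is completed fails the run):
1. with both spools in the carton and no pack in the free tray, the free station's test button is pressed down while its lever has not yet dropped (((horizontal distance between glue_gun and left_station above 0.2 m and (value of joint left_button above 0.004 m and value of joint left_lever below 0.9 rad and (x of spool1 in the frame of carton between -0.055 and 0.055 m and y of spool1 in the frame of carton between -0.09 and 0.09 m and height (world z) of each of spool1, spool2 below 0.06 m and x of spool2 in the frame of carton between -0.055 and 0.055 m and y of spool2 in the frame of carton between -0.09 and 0.09 m) and horizontal distance between each of pack1, pack2, pack3, pack4 and left_station above 0.14 m)) or (horizontal distance between glue_gun and right_station above 0.2 m and (value of joint right_button above 0.004 m and value of joint right_lever below 0.9 rad and (x of spool1 in the frame of carton between -0.055 and 0.055 m and y of spool1 in the frame of carton between -0.09 and 0.09 m and height (world z) of each of spool1, spool2 below 0.06 m and x of spool2 in the frame of carton between -0.055 and 0.055 m and y of spool2 in the frame of carton between -0.09 and 0.09 m) and horizontal distance between each of pack1, pack2, pack3, pack4 and right_station above 0.14 m)))).
2. the lever has dropped, the tray still empty (((horizontal distance between glue_gun and left_station above 0.2 m and (value of joint left_lever above 1.15 rad and horizontal distance between each of pack1, pack2, pack3, pack4 and left_station above 0.14 m)) or (horizontal distance between glue_gun and right_station above 0.2 m and (value of joint right_lever above 1.15 rad and horizontal distance between each of pack1, pack2, pack3, pack4 and right_station above 0.14 m)))), for 0.1 s.
3. the lever is back home, the tray still empty (((horizontal distance between glue_gun and left_station above 0.2 m and (value of joint left_lever below 0.06 rad and horizontal distance between each of pack1, pack2, pack3, pack4 and left_station above 0.14 m)) or (horizontal distance between glue_gun and right_station above 0.2 m and (value of joint right_lever below 0.06 rad and horizontal distance between each of pack1, pack2, pack3, pack4 and right_station above 0.14 m)))), for 0.2 s.
At the end, for the whole second after the job is handed in: Every pack present stands at rest on the floor of the free station's tray (origin within 30 mm of the tray's middle line, 100 mm along it, underside within 6 mm of the floor, tilted under 0.12 rad), both levers are home (under 0.06 rad), and both spools are at rest inside the carton (((horizontal distance between glue_gun and left_station above 0.2 m and ((x of pack1 in the frame of left_station between -0.085 and -0.025 m and y of pack1 in the frame of left_station between -0.1 and 0.1 m and z of pack1 in the frame of left_station between 0.005 and 0.016 m and angle between pack1's own z axis and vertical below 0.12 rad and linear speed of pack1 below 0.02 m/s) and (x of pack2 in the frame of left_station between -0.085 and -0.025 m and y of pack2 in the frame of left_station between -0.1 and 0.1 m and z of pack2 in the frame of left_station between 0.005 and 0.016 m and angle between pack2's own z axis and vertical below 0.12 rad and linear speed of pack2 below 0.02 m/s) and (x of pack3 in the frame of left_station between -0.085 and -0.025 m and y of pack3 in the frame of left_station between -0.1 and 0.1 m and z of pack3 in the frame of left_station between 0.005 and 0.016 m and angle between pack3's own z axis and vertical below 0.12 rad and linear speed of pack3 below 0.02 m/s) and (x of pack4 in the frame of left_station between -0.085 and -0.025 m and y of pack4 in the frame of left_station between -0.1 and 0.1 m and z of pack4 in the frame of left_station between 0.005 and 0.016 m and angle between pack4's own z axis and vertical below 0.12 rad and linear speed of pack4 below 0.02 m/s))) or (horizontal distance between glue_gun and right_station above 0.2 m and ((x of pack1 in the frame of right_station between -0.085 and -0.025 m and y of pack1 in the frame of right_station between -0.1 and 0.1 m and z of pack1 in the frame of right_station between 0.005 and 0.016 m and angle between pack1's own z axis and vertical below 0.12 rad and linear speed of pack1 below 0.02 m/s) and (x of pack2 in the frame of right_station between -0.085 and -0.025 m and y of pack2 in the frame of right_station between -0.1 and 0.1 m and z of pack2 in the frame of right_station between 0.005 and 0.016 m and angle between pack2's own z axis and vertical below 0.12 rad and linear speed of pack2 below 0.02 m/s) and (x of pack3 in the frame of right_station between -0.085 and -0.025 m and y of pack3 in the frame of right_station between -0.1 and 0.1 m and z of pack3 in the frame of right_station between 0.005 and 0.016 m and angle between pack3's own z axis and vertical below 0.12 rad and linear speed of pack3 below 0.02 m/s) and (x of pack4 in the frame of right_station between -0.085 and -0.025 m and y of pack4 in the frame of right_station between -0.1 and 0.1 m and z of pack4 in the frame of right_station between 0.005 and 0.016 m and angle between pack4's own z axis and vertical below 0.12 rad and linear speed of pack4 below 0.02 m/s)))) and value of joint each of left_lever, right_lever below 0.06 rad and x of spool1 in the frame of carton between -0.055 and 0.055 m and y of spool1 in the frame of carton between -0.09 and 0.09 m and height (world z) of each of spool1, spool2 below 0.06 m and x of spool2 in the frame of carton between -0.055 and 0.055 m and y of spool2 in the frame of carton between -0.09 and 0.09 m and linear speed of each of spool1, spool2 below 0.02 m/s); the robot touches nothing.
It fails at once if the other station's button is pressed or its lever leaves home ((not (horizontal distance between glue_gun and left_station above 0.2 m) and (value of joint left_button above 0.003 m or value of joint left_lever above 0.15 rad)) or (not (horizontal distance between glue_gun and right_station above 0.2 m) and (value of joint right_button above 0.003 m or value of joint right_lever above 0.15 rad))).
It fails at once if the glue gun is moved more than 25 mm or tipped (distance of glue_gun from where it was at the start of the episode above 0.025 m or angle between glue_gun's own z axis and vertical above 0.3 rad).
It fails at once if a bystander is moved more than 40 mm (distance of any of glue, jar1, jar2, jar3, brush from where it was at the start of the episode above 0.04 m).
Of pack1, pack2, pack3, pack4 only 2 to 4 are there at a start; the rules pass over those that are not, and their reading is None.
At some moment in a run one of pack1, pack2, pack3, pack4 may be knocked a few centimetres aside while the robot is not near it.
It also fails if it takes over 208 s, if anything falls off the work surface, if the arm or the gripper's body presses on something with over 40 N, if the wrist force passes 120 N, or if a joint passes its speed limit or range.

## Working session

There is one attempt and no reset: what is moved stays moved. The work goes in short steps, Python scripts to look and compute and a tool call to move; the robot and the scene stay as the last step left them, time stands still between calls to the robot, and variables do not carry over. Pictures are saved under pics/ and viewed, and the job is handed in when it is done.

Besides the shell and the picture viewer there is one more tool, called after "Request:" as name(argument=value, ...), one argument or row to a line, values as JSON. jog_arm: Moves the arm, as the interface text tells. Its arguments: {"type":"object","properties":{"plan":{"type":"array"},"newtons":{"type":"number"}},"required":["plan"]}

```bash
ls; mkdir -p pics
python3 - <<'E'
from cell import observe,cams
import cv2,numpy as np
print(observe())
for n in ["scene","top","wrist"]:
    r=cams.read_camera(n); cv2.imwrite(f"pics/{n}0.png",r["image"][:,:,::-1]); print(n,r["fov_y"],r["cx"],r["cy"],np.round(r["T"],4).tolist())
E
```

```text
pics
{'time': 0.0, 'qpos': array([-1.36597345e+00,  3.42717812e-01,  1.52502538e+00,  2.37525657e-05,
        1.27535023e+00, -1.45991393e-01]), 'qvel': array([-1.31560365e-04, -1.09810822e-03,  3.96150982e-04,  1.26469079e-03,
       -8.07114010e-04, -5.33248202e-05]), 'joint_efforts': array([ 1.96062079e-03, -4.31241846e+01, -2.44218868e+01,  7.18629034e-02,
        5.58485300e-02, -1.37355751e-04]), 'tool_pos': array([ 0.18037362, -0.4926211 ,  0.22604457]), 'tool_rot': array([2.98046816, 1.56929539, 1.76047917]), 'contact_force': array([-0.15366878,  0.37756615, -0.08124762]), 'torque': array([ 0.01146993, -0.07506162, -0.01831344]), 'opening': 0.09170329757779434}
scene 56.221063221565025 251.44718761409587 187.75356846689556 [[-0.5154, 0.4967, -0.6983, 1.2979], [0.8568, 0.2861, -0.4289, 0.4822], [-0.0132, -0.8194, -0.573, 0.7183], [0.0, 0.0, 0.0, 1.0]]
top 54.11369977886484 254.41444369719937 193.56662345266153 [[0.0154, -0.9922, 0.124, 0.421], [-0.9999, -0.0156, -0.0005, 0.0504], [0.0024, -0.1239, -0.9923, 1.0244], [0.0, 0.0, 0.0, 1.0]]
wrist 66.31138399111809 253.2973742643744 190.12941078483323 [[0.3431, -0.8978, -0.2761, 0.2566], [-0.9393, -0.3286, -0.0987, -0.466], [-0.0021, 0.2932, -0.956, 0.3847], [0.0, 0.0, 0.0, 1.0]]
```

View pics/scene0.png

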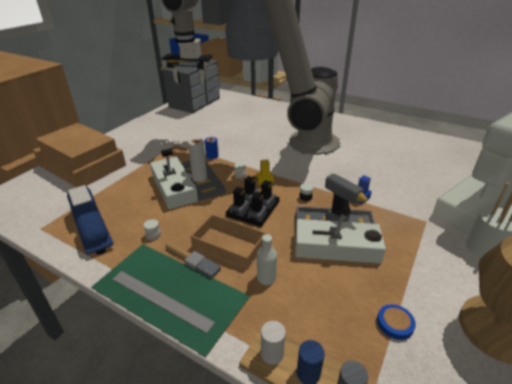

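View pics/top0.png

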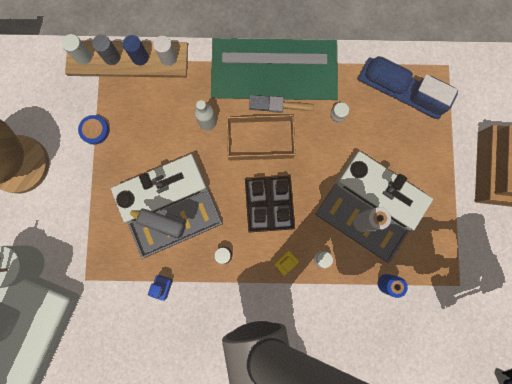

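View pics/wrist0.png

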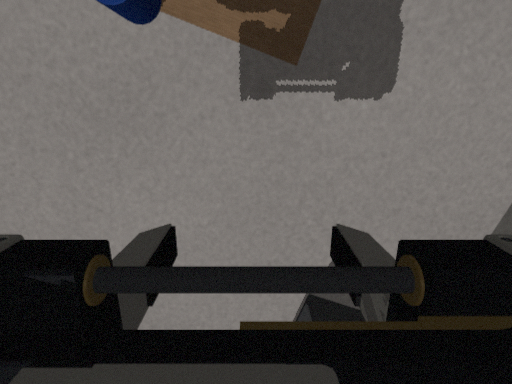

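```bash
cat > h.py <<'E'
import numpy as np,cv2
from cell import observe,cams
from scipy.spatial.transform import Rotation as R
def cam(n):
    r=cams.read_camera(n); r["f"]=r["image"].shape[0]/2/np.tan(np.radians(r["fov_y"]/2)); r["T"]=np.array(r["T"]); return r
def px2plane(r,u,v,z):
    d=r["T"][:3,:3]@np.array([(u-r["cx"])/r["f"],(v-r["cy"])/r["f"],1.]); o=r["T"][:3,3]
    return o+d*(z-o[2])/d[2]
def proj(r,p):
    q=r["T"][:3,:3].T@(np.array(p,float)-r["T"][:3,3]); return np.array([r["f"]*q[0]/q[2]+r["cx"],r["f"]*q[1]/q[2]+r["cy"]])
def crop(r,u0,v0,u1,v1,k,fn,pts=()):
    im=cv2.resize(r["image"][v0:v1,u0:u1,::-1],None,fx=k,fy=k,interpolation=cv2.INTER_CUBIC)
    for p in pts:
        q=proj(r,p); cv2.circle(im,(int((q[0]-u0+.5)*k),int((q[1]-v0+.5)*k)),2,(0,0,255),-1)
    cv2.imwrite(fn,im)
E
python3 - <<'E'
from h import *
r=cam("top")
crop(r,305,140,440,270,5,"pics/t1.png")
crop(r,215,100,335,290,3,"pics/t2.png")
r=cam("scene")
crop(r,135,125,295,275,5,"pics/s1.png")
E
```

```text
(no output)
```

View pics/t1.png

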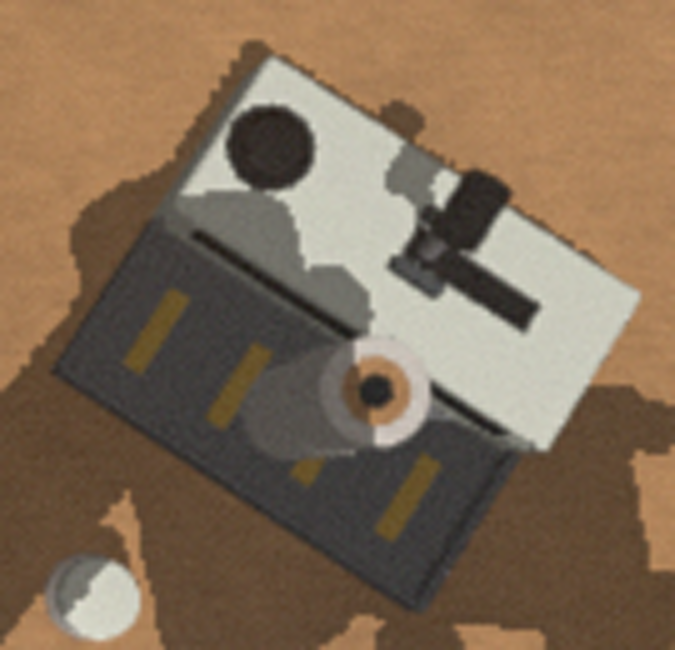

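View pics/t2.png

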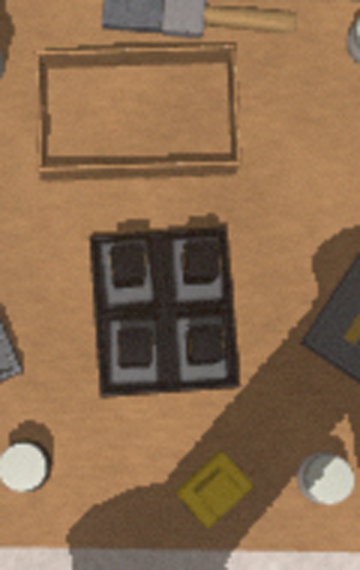

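View pics/s1.png

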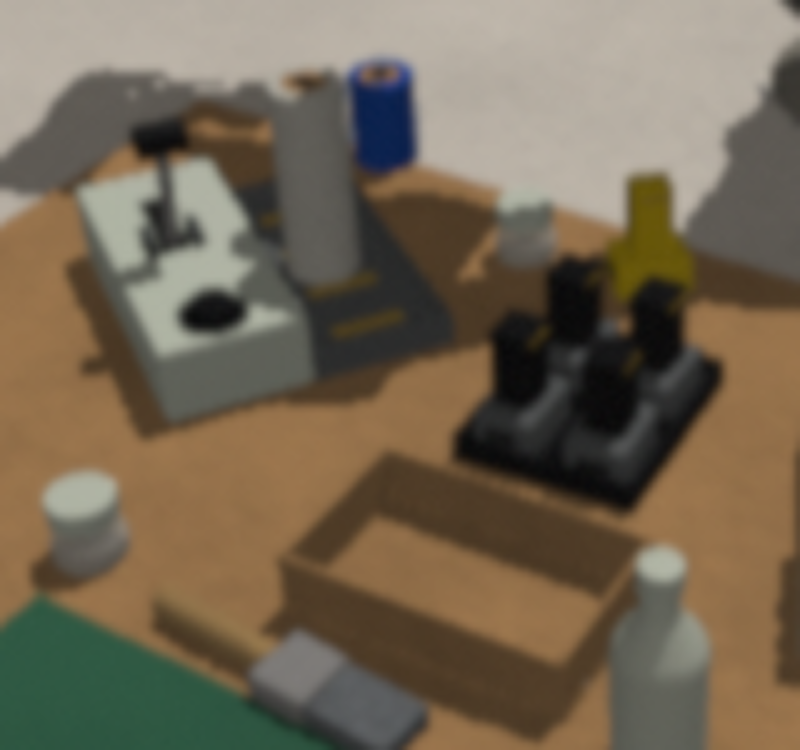

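Run:
```python
from h import *
from scipy.optimize import least_squares
r=cam("top"); s=cam("scene")
c5=lambda u,v:(u/5+305-.5+.1,v/5+140-.4)
c3=lambda u,v:(u/3+215-.33,v/3+100-.33)
def fit(pairs,x0):
    def f(p):
        c,sn=np.cos(p[2]),np.sin(p[2]); out=[]
        for cm,(u,v),(x,y,z) in pairs:
            out+=list(proj(cm,(p[0]+c*x-sn*y,p[1]+sn*x+c*y,z))-(u,v))
        return np.array(out)
    q=least_squares(f,x0); print(np.round(q.x,4),np.round(q.fun,1)); return q.x
st=fit([(r,c5(270,55),(.095,.115,.056)),(r,c5(640,297),(.095,-.115,.056)),(r,c5(545,452),(-.005,-.115,.056)),(r,c5(270,147),(.05,.088,.068)),(r,c5(420,610),(-.105,-.115,.024)),(r,c5(52,370),(-.105,.115,.024))],[.5,-.25,-.5])
ca=fit([(r,c3(40,52),(.055,.09,.045)),(r,c3(236,44),(.055,-.09,.045)),(r,c3(239,160),(-.055,-.09,.045)),(r,c3(41,167),(-.055,.09,.045))],[.6,0,0])
tr=fit([(r,c3(92,236),(.0725,.0625,.02)),(r,c3(226,228),(.0725,-.0625,.02)),(r,c3(238,385),(-.0725,-.0625,.02)),(r,c3(102,395),(-.0725,.0625,.02))],[.5,0,0])
print("spool",px2plane(r,*c5(375,392),.16))
print("grip",px2plane(r,*c5(478,210),.150))
for a in [(128,265),(201,262),(135,345),(207,342)]: print("stem",px2plane(r,*c3(*a),.089))
def w(p,x,y): c,sn=np.cos(p[2]),np.sin(p[2]); return np.round((p[0]+c*x-sn*y,p[1]+sn*x+c*y),3)
print("btn",w(st,.05,.088),"hinge",w(st,.05,-.01),"grip0",w(st,.05,.0042),"pocketcentres",[w(tr,a,b) for a in(.035,-.035) for b in (.03,-.03)])
# overlay
P=[]
c,sn=np.cos(st[2]),np.sin(st[2])
for x,y,z in [(.095,.115,.056),(.095,-.115,.056),(-.005,-.115,.056),(.05,.088,.068),(-.105,-.115,.024),(-.105,.115,.024),(.05,.0042,.144),(.05,-.01,.05)]: P.append((*w(st,x,y),z))
P+= [(*w(ca,a,b),.045) for a in(-.055,.055) for b in(-.09,.09)]+[(*w(tr,a,b),.02) for a in(-.0725,.0725) for b in(-.0625,.0625)]
P+= [tuple(px2plane(r,*c3(*a),.089)) for a in [(128,265),(201,262),(135,345),(207,342)]]
P.append(tuple(px2plane(r,*c5(375,392),.16)))
crop(s,135,125,295,275,5,"pics/s2.png",P); crop(r,215,100,440,290,3.5,"pics/t3.png",P)
```

```text
[ 0.5197 -0.2659 -0.577 ] [-0.6 -0.6  0.6 -0.6 -0.3  0.5  0.3 -0.3  0.   1.  -0.1  0.1]
[0.7023 0.0346 0.0482] [-1.1 -1.   0.3 -0.4  1.2  0.8 -0.4  0.6]
[0.5213 0.009  0.0809] [-0.8 -0.4  0.6 -0.7  0.8  0.6 -0.7  0.4]
spool [ 0.47681878 -0.23891851  0.16      ]
grip [ 0.56398817 -0.29304955  0.15      ]
stem [0.55200832 0.04276626 0.089     ]
stem [ 0.55550867 -0.01835809  0.089     ]
stem [0.48505566 0.03598795 0.089     ]
stem [ 0.4884797  -0.02377192  0.089     ]
btn [ 0.61  -0.219] hinge [ 0.556 -0.302] grip0 [ 0.564 -0.29 ] pocketcentres [array([0.554, 0.042]), array([ 0.559, -0.018]), array([0.484, 0.036]), array([ 0.489, -0.024])]
```

View pics/s2.png

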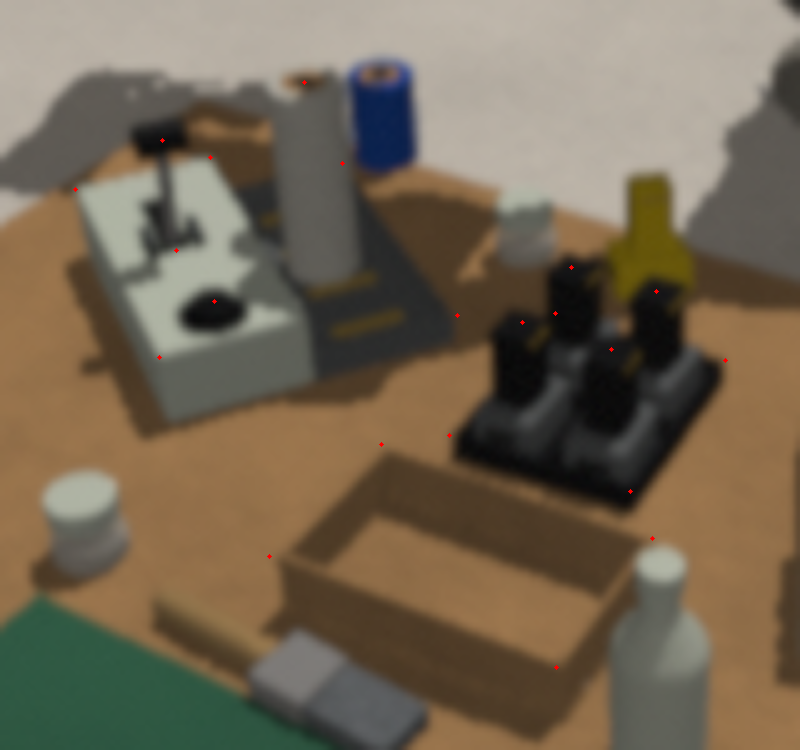

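View pics/t3.png

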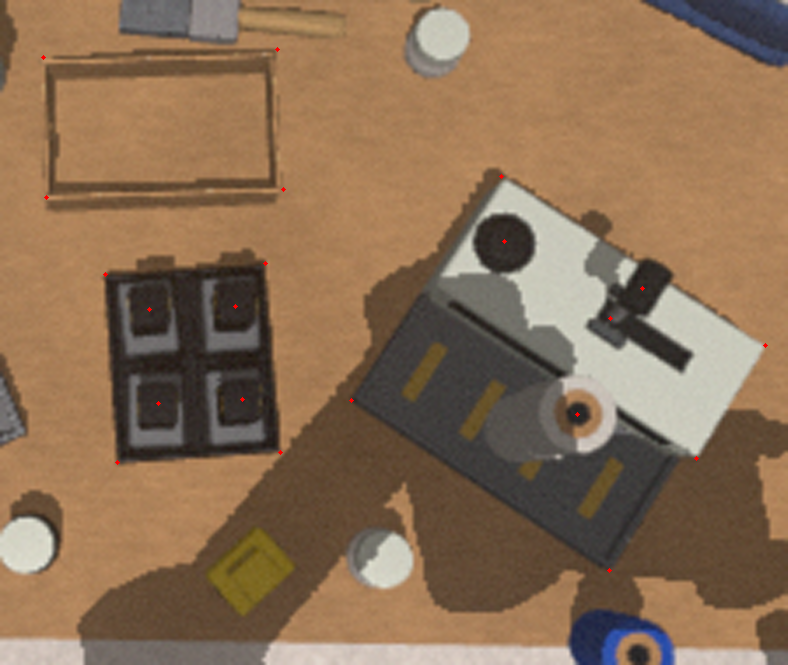

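```bash
cat >> h.py <<'E'
ST=np.array([.5197,-.2659,-.577]); CA=np.array([.7023,.0346,.0482]); TR=np.array([.5213,.009,.0809])
def w(p,x,y): c,sn=np.cos(p[2]),np.sin(p[2]); return np.array((p[0]+c*x-sn*y,p[1]+sn*x+c*y))
def cur():
    o=observe(); return o,np.array(o["tool_pos"]),R.from_euler("xyz",o["tool_rot"])
def goto(xyz,jaw=None,base=None):
    """shift(cm)/turn(deg) from current pose; jaw = world yaw of the jaw axis"""
    o,p,r0=cur()
    if base is not None: p,r0=base
    M=r0.as_matrix(); z=M[:,2]; y0=np.arctan2(z[1],z[0])
    if jaw is None: jaw=y0
    d=(jaw-y0+np.pi/2)%np.pi-np.pi/2; j=y0+d
    zt=np.array([np.cos(j),np.sin(j),0]); xt=np.array([0,0,-1.]); G=np.column_stack([xt,np.cross(zt,xt),zt])
    rv=(r0.inv()*R.from_matrix(G)).as_rotvec(degrees=True)
    sh=M.T@(np.array(xyz)-p)*100
    print("turn",np.round(rv,1),"shift",np.round(sh,2),"rows>=",int(np.ceil(max(np.linalg.norm(sh)/5,np.linalg.norm(rv)/8.59))))
    return (np.array(xyz),R.from_matrix(G))
def stat():
    o,p,r=cur(); z=r.as_matrix()[:,2]; print("t",round(o["time"],2),"tcp",np.round(p,4),"jaw",round(np.arctan2(z[1],z[0]),3),"F",np.round(o["contact_force"],1),"open",round(o["opening"],4),"q",np.round(o["qpos"],2))
E
python3 - <<'E'
from h import *
stat(); print(cur()[2].as_matrix().round(3))
goto([.43,-.21,.30],ST[2]+np.pi/2)
goto([.4768,-.2389,.24],ST[2]+np.pi/2)
E
```

```text
t 0.35 tcp [ 0.1804 -0.493   0.2266] jaw -1.22 F [-0.4  0.  -0.1] open 0.0917 q [-1.37  0.34  1.52  0.    1.28 -0.15]
[[-0.     0.939  0.344]
 [ 0.     0.344 -0.939]
 [-1.     0.    -0.   ]]
turn [53.2 -0.   0. ] shift [ -7.33  33.16 -18.  ] rows>= 8
turn [53.2 -0.   0. ] shift [ -1.34  36.56 -13.67] rows>= 8
```

Request:
jog_arm(
  plan=[0, 0, 0, -7, 5, -2, 1, 16, 0, 0, -8, 10, -5, 1, 53.2, 0, 0, -8, 36.6, -13.7, 1, 53.2, 0, 0, -8, 36.6, -13.7, 1, 53.2, 0, 0, -8, 36.6, -13.7, 1, 53.2, 0, 0, -8, 36.6, -13.7, 1, 53.2, 0, 0, -8, 36.6, -13.7, 1, 53.2, 0, 0, -8, 36.6, -13.7, 1, 53.2, 0, 0, -8, 36.6, -13.7, 1, 53.2, 0, 0, -8, 36.6, -13.7, 1],
)

```text
time: 1.35
tool_pos: [0.4807, -0.2345, 0.3068]
tool_rot: [2.701, 1.569, 0.558]
contact_force: [0.3, 0.3, 0.5]
opening: 0.0918
```

Run:
```python
from h import *
stat()
r=cam("wrist"); cv2.imwrite("pics/w1.png",r["image"][:,:,::-1])
print(np.round(r["T"],3))
```

```text
t 1.35 tcp [ 0.4807 -0.2345  0.3068] jaw -2.142 F [0.3 0.3 0.5] open 0.0918 q [-0.6   0.31  1.35  0.    1.48  1.54]
[[-0.541 -0.804 -0.245  0.549]
 [-0.841  0.517  0.162 -0.279]
 [-0.004  0.294 -0.956  0.465]
 [ 0.     0.     0.     1.   ]]
```

View pics/w1.png

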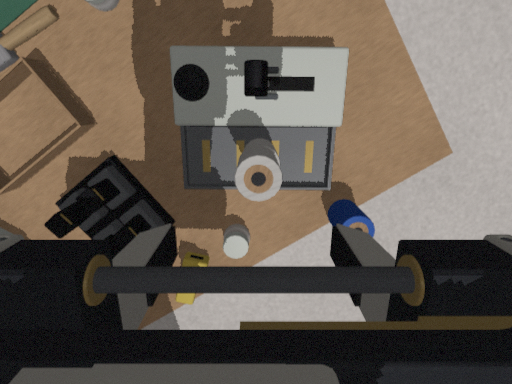

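Run:
```python
from h import *
stat()
r=cam("wrist")
print("spool",px2plane(r,258.5,178,.16))
print("btn",px2plane(r,191.5,82.5,.068), w(ST,.05,.088))
for px,q in [((171.5,46),(.095,.115)),((347.5,48.5),(.095,-.115)),((342.5,126.5),(-.005,-.115)),((175,126),(-.005,.115))]: print(px2plane(r,*px,.056)[:2]-w(ST,*q))
print("grip",px2plane(r,257,78,.144),w(ST,.05,.0042))
goto([.4768,-.2389,.115],ST[2]+np.pi/2)
```

```text
t 1.4 tcp [ 0.4787 -0.2364  0.3065] jaw -2.143 F [-0.7 -0.7  0.1] open 0.0919 q [-0.6   0.31  1.35  0.    1.48  1.54]
spool [ 0.47677548 -0.24096504  0.16      ]
btn [ 0.60744127 -0.22500332  0.068     ] [ 0.60961021 -0.21942254]
[-0.00400998 -0.00653931]
[-0.00194664  0.00050951]
[-0.00088488 -0.00339538]
[-0.00179613 -0.00440511]
grip [ 0.56302236 -0.29448012  0.144     ] [ 0.5638963  -0.28965557]
turn [0.1 0.  0. ] shift [1.914e+01 1.000e-02 1.300e-01] rows>= 4
```

Request:
jog_arm(
  plan=[0, 0, 0, 10, 0, 0.2, 1, 0, 0, 0, 15, 0, 0.2, 1, 0, 0, 0, 18, 0, 0.2, 1, 0, 0, 0, 18, 0, 0.2, 1, 0, 0, 0, 18, 0, 0.2, -0.2, 0, 0, 0, 18, 0, 0.2, -0.2, 0, 0, 0, 18, 0, 0.2, -0.2, 0, 0, 0, 18, 0, 0.2, -0.2, 0, 0, 0, 18, 0, 0.2, -0.2],
  newtons=15,
)

```text
time: 2.35
tool_pos: [0.4766, -0.2408, 0.1282]
tool_rot: [1.524, 1.568, -0.625]
contact_force: [-0.1, 0.0, 0.0]
opening: 0.0562
```

Run:
```python
from h import *
stat()
r=cam("wrist"); cv2.imwrite("pics/w2.png",r["image"][:,:,::-1])
```

```text
t 2.35 tcp [ 0.4766 -0.2408  0.1282] jaw -2.149 F [-0.1  0.   0. ] open 0.0562 q [-0.61  0.46  1.64 -0.    1.04  1.54]
```

View pics/w2.png

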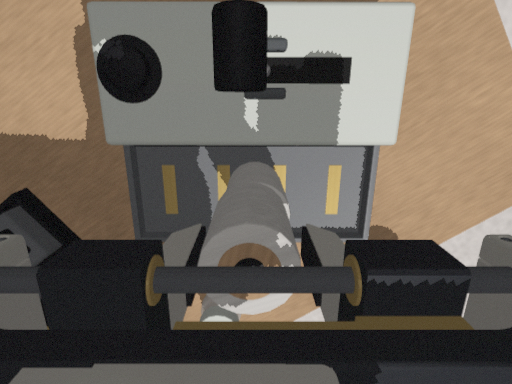

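Request:
jog_arm(
  plan=[0, 0, 0, 0, 0, 0, -0.4, 0, 0, 0, 0, 0, 0, -0.4, 0, 0, 0, 0, 0, 0, -0.4, 0, 0, 0, -2, 0, 0, -0.4, 0, 0, 0, -4, 0, 0, -0.4, 0, 0, 0, -8, 0, 0, -0.4, 0, 0, 0, -11, 0, 0, -0.4, 0, 0, 0, -11, 0, 0, -0.4, 0, 0, 0, -11, 0, 0, -0.4],
)

```text
time: 3.3
tool_pos: [0.4758, -0.2401, 0.2365]
tool_rot: [0.303, 1.571, -1.845]
contact_force: [-0.4, 0.5, -1.0]
opening: 0.0519
```

Run:
```python
from h import *
stat()
r=cam("wrist"); cv2.imwrite("pics/w3.png",r["image"][:,:,::-1])
j=CA[2]
print(w(CA,0,-.042),w(CA,0,.042))
goto([*w(CA,0,.042),.24],j)
goto([*w(CA,0,.042),.052],j)
```

```text
t 3.3 tcp [ 0.4758 -0.2401  0.2365] jaw -2.148 F [-0.4  0.5 -1. ] open 0.0519 q [-0.61  0.35  1.49 -0.    1.31  1.54]
[ 0.70432362 -0.00735122] [0.70027638 0.07655122]
turn [54.1  0.1  0.1] shift [ -0.46   1.57 -38.79] rows>= 8
turn [54.1  0.1  0.1] shift [ 18.34   1.61 -38.79] rows>= 9
```

View pics/w3.png

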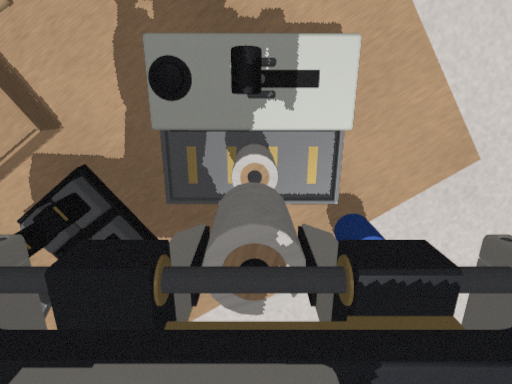

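Request:
jog_arm(
  plan=[54.1, 0, 0, -0.5, 1.6, -38.8, -0.4, 54.1, 0, 0, -0.5, 1.6, -38.8, -0.4, 54.1, 0, 0, -0.5, 1.6, -38.8, -0.4, 54.1, 0, 0, -0.5, 1.6, -38.8, -0.4, 54.1, 0, 0, -0.5, 1.6, -38.8, -0.4, 54.1, 0, 0, -0.5, 1.6, -38.8, -0.4, 54.1, 0, 0, -0.5, 1.6, -38.8, -0.4, 54.1, 0, 0, -0.5, 1.6, -38.8, -0.4, 54.1, 0, 0, -0.5, 1.6, -38.8, -0.4, 54.1, 0, 0, -0.5, 1.6, -38.8, -0.4],
)

```text
time: 4.35
tool_pos: [0.7009, 0.0777, 0.2382]
tool_rot: [0.017, 1.566, -3.073]
contact_force: [-0.2, -1.0, -0.9]
opening: 0.0517
```

Run:
```python
from h import *
stat()
r=cam("top"); crop(r,190,70,350,250,3.5,"pics/t4.png")
r=cam("wrist"); cv2.imwrite("pics/w4.png",r["image"][:,:,::-1])
stat()
goto([*w(CA,0,.042),.052],CA[2])
```

```text
t 4.35 tcp [0.7009 0.0777 0.2382] jaw -3.09 F [-0.2 -1.  -0.9] open 0.0517 q [ 0.    0.7   0.9  -0.    1.55  3.09]
t 4.45 tcp [0.7005 0.075  0.2401] jaw -3.093 F [-0.6  0.  -1.4] open 0.0517 q [-0.    0.69  0.9  -0.    1.55  3.09]
turn [ 0.   0.2 -0. ] shift [18.81 -0.17 -0.05] rows>= 4
```

View pics/w4.png

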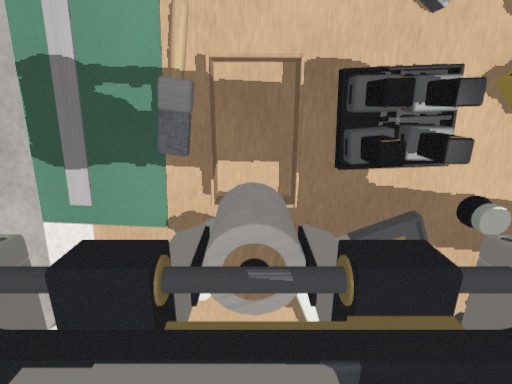

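View pics/t4.png

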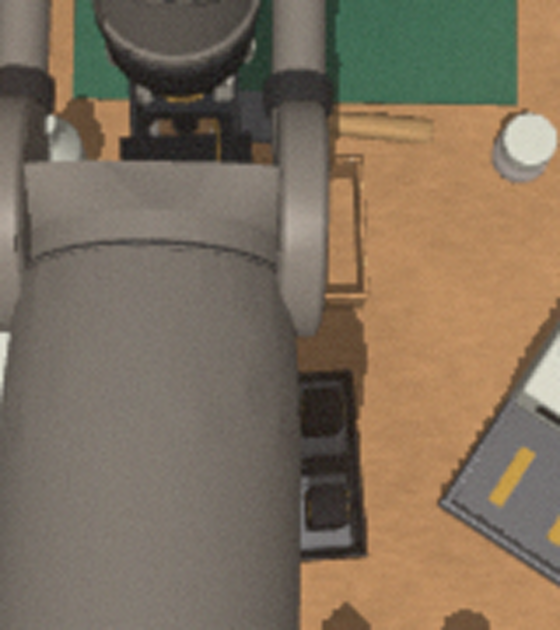

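Request:
jog_arm(
  plan=[0, 0, 0, 8, 0.3, 0, -0.4, 0, 0, 0, 14, 0.3, 0, -0.4, 0, 0, 0, 17, 0.3, 0, -0.4, 0, 0, 0, 18.6, 0.3, 0, -0.4, 0, 0, 0, 18.8, 0.3, 0, -0.4, 0, 0, 0, 18.9, 0.3, 0, -0.4, 0, 0, 0, 18.9, 0.3, 0, 0.3, 0, 0, 0, 18.9, 0.3, 0, 0.3, 0, 0, 0, 18.9, 0.3, 0, 0.4],
)

```text
time: 5.35
tool_pos: [0.7024, 0.0729, 0.055]
tool_rot: [3.048, 1.567, -0.044]
contact_force: [-0.5, -0.5, -0.7]
opening: 0.0628
```

Run:
```python
from h import *
stat()
r=cam("wrist"); cv2.imwrite("pics/w5.png",r["image"][:,:,::-1])
stat()
goto([.4768,-.2398,.24],ST[2]+np.pi/2)
```

```text
t 5.35 tcp [0.7024 0.0729 0.055 ] jaw -3.093 F [-0.5 -0.5 -0.7] open 0.0628 q [-0.    0.82  1.16 -0.    1.16  3.09]
t 5.4 tcp [0.7022 0.073  0.0545] jaw -3.093 F [-0.2 -0.1 -0.9] open 0.0639 q [-0.    0.82  1.16 -0.    1.16  3.09]
turn [-54.1  -0.1  -0.1] shift [-18.61  30.15  23.99] rows>= 9
```

View pics/w5.png

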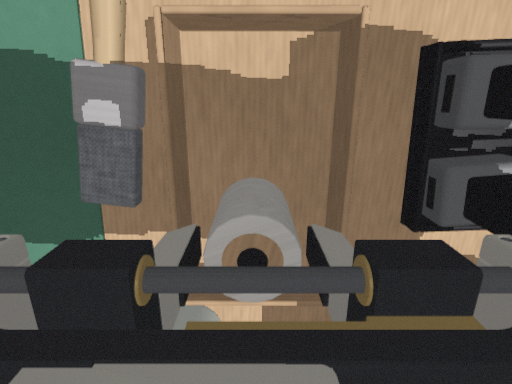

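Request:
jog_arm(
  plan=[0, 0, 0, -3, 0, 0, 0.4, 0, 0, 0, -8, 0, 0, 0.5, 0, 0, 0, -13, 0, 0, 1, 0, 0, 0, -18, 0, 0, 1, -6, 0, 0, -18.6, 2.5, 2, 1, -54.1, 0, 0, -18.6, 30.1, 24, 1, -54.1, 0, 0, -18.6, 30.1, 24, 1, -54.1, 0, 0, -18.6, 30.1, 24, 1, -54.1, 0, 0, -18.6, 30.1, 24, 1, -54.1, 0, 0, -18.6, 30.1, 24, 1],
)

```text
time: 6.4
tool_pos: [0.5395, -0.1516, 0.2396]
tool_rot: [1.717, 1.569, -0.536]
contact_force: [0.9, -1.2, -0.4]
opening: 0.0916
```

Request:
jog_arm(
  plan=[0, 0, 0, 0, 0, 0, 1],
)

```text
time: 6.5
tool_pos: [0.5382, -0.1544, 0.2399]
tool_rot: [0.71, 1.569, -1.55]
contact_force: [0.2, 0.4, -0.3]
opening: 0.092
```

Run:
```python
from h import *
stat()
goto([.4768,-.2398,.24],ST[2]+np.pi/2)
```

```text
t 6.5 tcp [ 0.5382 -0.1544  0.2399] jaw -2.259 F [ 0.2  0.4 -0.3] open 0.092 q [-0.42  0.4   1.4  -0.    1.34  1.84]
turn [-6.4  0.1 -0.1] shift [ 0.    0.69 10.49] rows>= 3
```

Request:
jog_arm(
  plan=[-6.4, 0, 0, 0, 0.7, 10.5, 1, -6.4, 0, 0, 0, 0.7, 10.5, 1, -6.4, 0, 0, 0, 0.7, 10.5, 1, -6.4, 0, 0, 0, 0.7, 10.5, 1, -6.4, 0, 0, 0, 0.7, 10.5, 1],
)

```text
time: 7.0
tool_pos: [0.4804, -0.235, 0.2391]
tool_rot: [2.289, 1.57, 0.141]
contact_force: [0.2, -0.5, 0.2]
opening: 0.092
```

Run:
```python
from h import *
stat()
r=cam("wrist"); cv2.imwrite("pics/w6.png",r["image"][:,:,::-1])
stat()
for v in (178,):print("spool",px2plane(r,255,v,.085))
goto([.4768,-.2398,.053],ST[2]+np.pi/2)
```

```text
t 7.0 tcp [ 0.4804 -0.235   0.2391] jaw -2.147 F [ 0.2 -0.5  0.2] open 0.092 q [-0.6   0.35  1.48  0.    1.31  1.55]
t 7.05 tcp [ 0.4805 -0.2347  0.239 ] jaw -2.146 F [-0.6  0.1  0.3] open 0.0918 q [-0.6   0.35  1.48  0.    1.31  1.55]
spool [ 0.47887797 -0.23532086  0.085     ]
turn [ 0.1 -0.  -0. ] shift [18.6  -0.04  0.63] rows>= 4
```

View pics/w6.png

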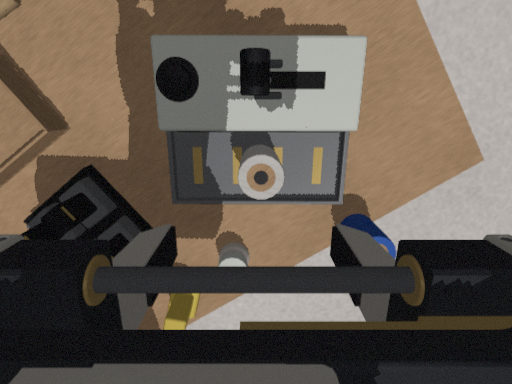

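Request:
jog_arm(
  plan=[0, 0, 0, 8, 0, 0.6, 1, 0, 0, 0, 14, 0, 0.6, 1, 0, 0, 0, 18, 0, 0.6, 1, 0, 0, 0, 18.6, 0, 0.6, 0.4, 0, 0, 0, 18.6, 0, 0.6, -0.4, 0, 0, 0, 18.6, 0, 0.6, -0.4, 0, 0, 0, 18.6, 0, 0.6, -0.4, 0, 0, 0, 18.6, 0, 0.6, -0.4, 0, 0, 0, 18.6, 0, 0.6, -0.4, 0, 0, 0, 18.6, 0, 0.6, -0.4],
)

```text
time: 8.05
tool_pos: [0.4774, -0.2416, 0.0547]
tool_rot: [1.579, 1.567, -0.568]
contact_force: [-0.7, 0.0, 8.4]
opening: 0.0515
```

Request:
jog_arm(
  plan=[0, 0, 0, 0, 0, 0, -0.4, 0, 0, 0, 0, 0, 0, -0.4, 0, 0, 0, -2, 0, 0, -0.4, 0, 0, 0, -6, 0, 0, -0.4, 0, 0, 0, -11, 0, 0, -0.4, 0, 0, 0, -16, 0, 0, -0.4, 0, 0, 0, -18, 0, 0, -0.4, 0, 0, 0, -18, 0, 0, -0.4],
)

```text
time: 8.85
tool_pos: [0.4775, -0.2419, 0.2368]
tool_rot: [1.533, 1.563, -0.615]
contact_force: [0.2, -0.3, -2.1]
opening: 0.0517
```

Run:
```python
from h import *
stat()
r=cam("wrist"); cv2.imwrite("pics/w7.png",r["image"][:,:,::-1])
goto([*w(CA,0,-.038),.23],CA[2])
```

```text
t 8.85 tcp [ 0.4775 -0.2419  0.2368] jaw -2.147 F [ 0.2 -0.3 -2.1] open 0.0517 q [-0.61  0.35  1.49 -0.    1.3   1.54]
turn [54.2 -0.1 -0.2] shift [  0.42   6.12 -32.35] rows>= 7
```

View pics/w7.png

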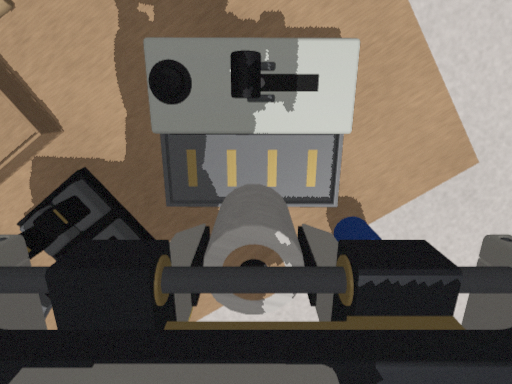

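Request:
jog_arm(
  plan=[54.2, 0, 0, 0, 6.1, -32.3, -0.4, 54.2, 0, 0, 0, 6.1, -32.3, -0.4, 54.2, 0, 0, 0, 6.1, -32.3, -0.4, 54.2, 0, 0, 0, 6.1, -32.3, -0.4, 54.2, 0, 0, 0, 6.1, -32.3, -0.4, 54.2, 0, 0, 0, 6.1, -32.3, -0.4, 54.2, 0, 0, 0, 6.1, -32.3, -0.4, 54.2, 0, 0, 0, 6.1, -32.3, -0.4, 54.2, 0, 0, 0, 6.1, -32.3, -0.4, 54.2, 0, 0, 0, 6.1, -32.3, -0.4],
)

```text
time: 9.9
tool_pos: [0.7025, -0.0043, 0.2311]
tool_rot: [0.015, 1.568, -3.079]
contact_force: [0.0, -0.7, -2.1]
opening: 0.0519
```

Run:
```python
from h import *
stat()
r=cam("wrist"); cv2.imwrite("pics/w8.png",r["image"][:,:,::-1])
r=cam("scene"); crop(r,135,75,315,275,3,"pics/s3.png")
stat()
goto([*w(CA,0,-.038),.052],CA[2])
```

```text
t 9.9 tcp [ 0.7025 -0.0043  0.2311] jaw -3.094 F [ 0.  -0.7 -2.1] open 0.0519 q [-0.11  0.69  0.93 -0.    1.53  2.98]
t 10.0 tcp [ 0.7027 -0.0047  0.2325] jaw -3.095 F [-0.4  0.6 -1.2] open 0.0519 q [-0.12  0.69  0.93 -0.    1.53  2.98]
turn [-0.1  0.1 -0. ] shift [18.05 -0.13 -0.16] rows>= 4
```

View pics/w8.png

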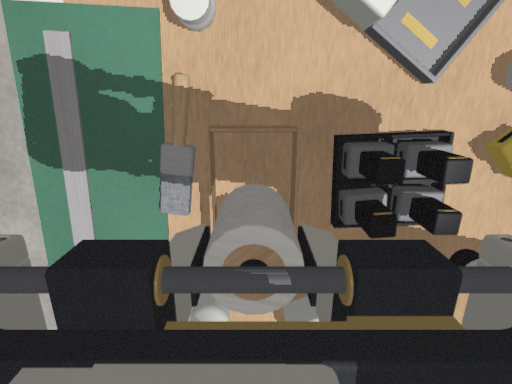

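View pics/s3.png

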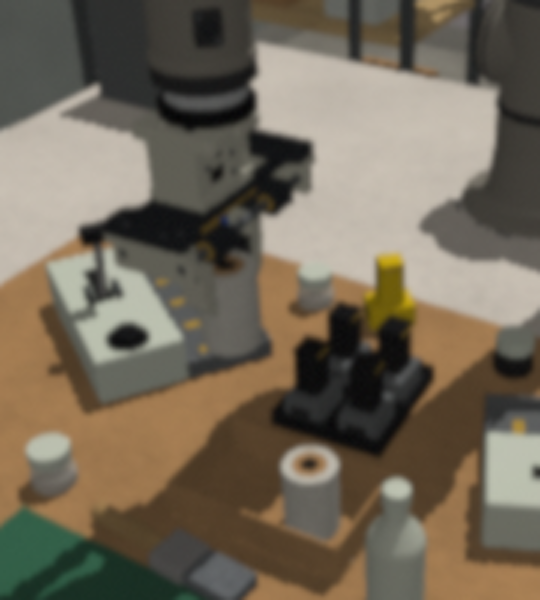

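Request:
jog_arm(
  plan=[0, 0, 0, 8, 0, -0.1, -0.4, 0, 0, 0, 13, 0, -0.1, -0.4, 0, 0, 0, 16, 0, -0.1, -0.4, 0, 0, 0, 17.6, 0, -0.1, -0.4, 0, 0, 0, 18.1, 0, -0.1, -0.4, 0, 0, 0, 18.1, 0, -0.1, -0.4, 0, 0, 0, 18.1, 0, -0.1, 0.3, 0, 0, 0, 18.1, 0, -0.1, 0.3, 0, 0, 0, 18.1, 0, -0.1, 0.4, 0, 0, 0, 18.1, 0, -0.1, 0.4],
)

```text
time: 11.0
tool_pos: [0.7049, -0.0034, 0.0529]
tool_rot: [2.937, 1.569, -0.157]
contact_force: [0.1, -0.3, 0.2]
opening: 0.0641
```

Request:
jog_arm(
  plan=[0, 0, 0, -3, 0, 0, 0.4, 0, 0, 0, -8, 0, 0, 0.4, 0, 0, 0, -13, 0, 0, 0.4, 0, 0, 0, -18, 0, 0, 0.4, 0, 0, 0, -18, 0, 0, 0.4],
)

```text
time: 11.5
tool_pos: [0.7076, -0.0036, 0.2419]
tool_rot: [2.971, 1.554, -0.122]
contact_force: [0.2, 0.1, 0.2]
opening: 0.0645
```

Run:
```python
from h import *
stat()
r=cam("wrist"); cv2.imwrite("pics/w9.png",r["image"][:,:,::-1])
b=w(ST,.05,.088)+[-.0012,-.002]; print(b)
goto([*b,.20],ST[2]+np.pi/2)
goto([*b,.20],ST[2])
```

```text
t 11.5 tcp [ 0.7076 -0.0036  0.2419] jaw -3.093 F [0.2 0.1 0.2] open 0.0645 q [-0.11  0.68  0.91 -0.    1.53  2.98]
[ 0.60841021 -0.22142254]
turn [-54.2  -0.5  -0.4] shift [ 3.67 21.29 10.87] rows>= 7
turn [35.8 -0.6  0.1] shift [ 3.67 21.29 10.87] rows>= 5
```

View pics/w9.png

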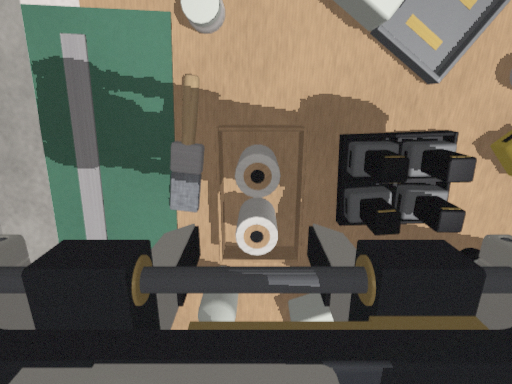

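Request:
jog_arm(
  plan=[-80, 0, 0, 0, 21.3, 10.9, -1, -80, 0, 0, 0, 21.3, 10.9, -1, -80, 0, 0, 0, 21.3, 10.9, -1, -80, 0, 0, 0, 21.3, 10.9, -1, -80, 0, 0, 0, 21.3, 10.9, -1, -80, 0, 0, 0, 21.3, 10.9, -1, -80, 0, 0, 0, 21.3, 10.9, -1, -80, 0, 0, 0, 21.3, 10.9, -1, -80, 0, 0, 0, 21.3, 10.9, -1, -80, 0, 0, 0, 21.3, 10.9, -1],
)

```text
time: 12.55
tool_pos: [0.6053, -0.2211, 0.2303]
tool_rot: [-1.905, 1.568, 2.686]
contact_force: [0.7, 0.4, -1.1]
opening: 0.0006
```

Run:
```python
from h import *
stat()
goto([.6084,-.2214,.20],ST[2])
```

```text
t 12.55 tcp [ 0.6053 -0.2211  0.2303] jaw -1.692 F [ 0.7  0.4 -1.1] open 0.0006 q [-0.47  0.57  1.15 -0.    1.43  1.22]
turn [-63.9  -0.1   0.1] shift [ 3.03  0.31 -0.01] rows>= 8
```

Request:
jog_arm(
  plan=[-63.9, 0, 0, 0, 0.3, 0, -1, -63.9, 0, 0, 0, 0.3, 0, -1, -63.9, 0, 0, 0, 0.3, 0, -1, -63.9, 0, 0, 0, 0.3, 0, -1, -63.9, 0, 0, 0, 0.3, 0, -1, -63.9, 0, 0, 0, 0.3, 0, -1, -63.9, 0, 0, 0, 0.3, 0, -1, -63.9, 0, 0, 0, 0.3, 0, -1, -63.9, 0, 0, 0, 0.3, 0, -1],
)

```text
time: 13.45
tool_pos: [0.6084, -0.2214, 0.2305]
tool_rot: [-2.994, 1.569, 2.708]
contact_force: [0.9, 0.7, -0.3]
opening: 0.001
```

Run:
```python
from h import *
stat()
r=cam("wrist"); cv2.imwrite("pics/w10.png",r["image"][:,:,::-1])
stat()
goto([.6084,-.2214,.08],ST[2])
r=cam("scene"); crop(r,110,75,290,275,3,"pics/s4.png",[(.6084,-.2214,.068)])
r=cam("top"); crop(r,205,75,445,300,3,"pics/t5.png")
```

```text
t 13.45 tcp [ 0.6084 -0.2214  0.2305] jaw -0.581 F [ 0.9  0.7 -0.3] open 0.001 q [-0.47  0.57  1.14 -0.    1.43  0.11]
t 13.5 tcp [ 0.6085 -0.2215  0.2307] jaw -0.583 F [0.4 0.5 0.3] open 0.0004 q [-0.47  0.57  1.14 -0.    1.43  0.12]
turn [-0.4 -0.1  0. ] shift [1.507e+01 1.000e-02 1.000e-02] rows>= 4
```

View pics/w10.png

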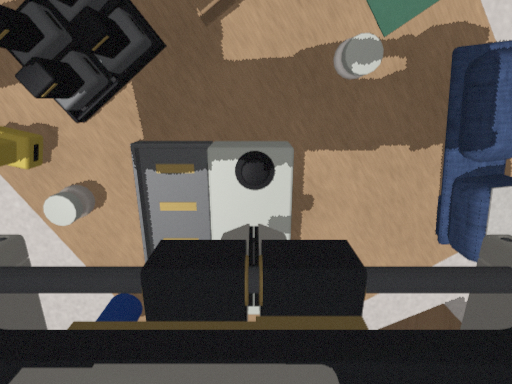

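View pics/s4.png

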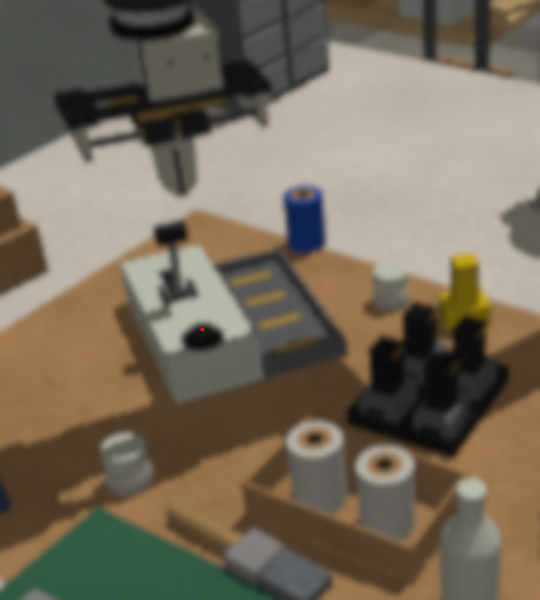

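View pics/t5.png

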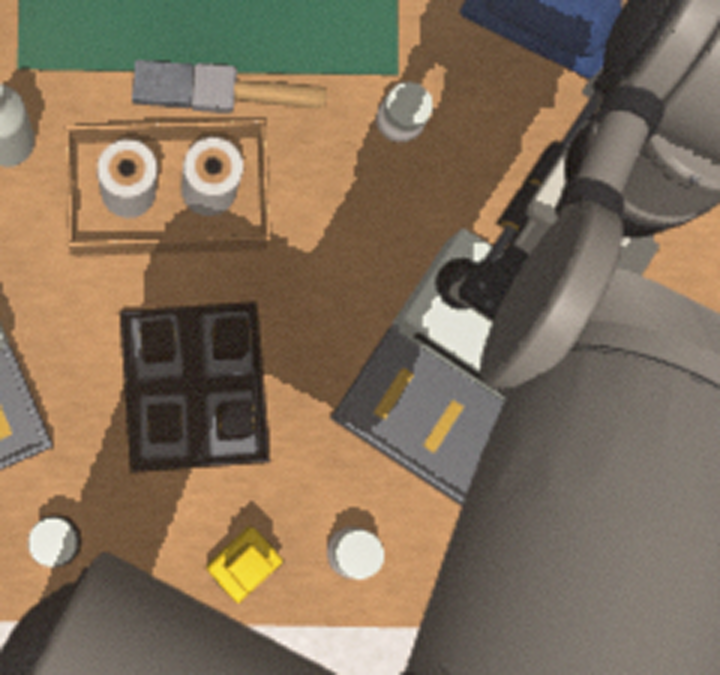

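Run:
```python
from h import *
r=cam("wrist"); print(px2plane(r,255,170,.068), np.round(r["T"],3))
s=cam("scene"); q=proj(s,(.6084,-.2214,.2305)); print((q-[110,75])*3)
print(cur()[2].as_matrix().round(2))
```

```text
[ 0.61393325 -0.21912408  0.068     ] [[ 0.834 -0.527 -0.162  0.654]
 [-0.551 -0.798 -0.244 -0.156]
 [-0.001  0.293 -0.956  0.39 ]
 [ 0.     0.     0.     1.   ]]
[179.71973208 192.15942129]
[[-0.    0.55  0.83]
 [ 0.    0.83 -0.55]
 [-1.   -0.   -0.  ]]
```

Request:
jog_arm(
  plan=[0, 0, 0, 5, 0.2, 0.1, -1, 0, 0, 0, 10, 0.2, 0.1, -1, 0, 0, 0, 14, 0.2, 0.1, -1, 0, 0, 0, 15.5, 0.2, 0.1, -1, 0, 0, 0, 16, 0.2, 0.1, -1, 0, 0, 0, 16.5, 0.2, 0.1, -1, 0, 0, 0, 16.8, 0.2, 0.1, -1, 0, 0, 0, 17, 0.2, 0.1, -1],
)

```text
time: 14.5
tool_pos: [0.6113, -0.2209, 0.0635]
tool_rot: [0.022, 1.569, -0.56]
contact_force: [-2.6, 0.9, 4.9]
opening: 0.0003
```

Run:
```python
from h import *
stat()
r=cam("scene"); crop(r,110,75,290,275,3,"pics/s5.png")
stat()
```

```text
t 14.5 tcp [ 0.6113 -0.2209  0.0635] jaw -0.582 F [-2.6  0.9  4.9] open 0.0003 q [-0.46  0.72  1.35 -0.    1.07  0.12]
t 14.55 tcp [ 0.6112 -0.2209  0.0632] jaw -0.582 F [-2.3 -0.2  5.7] open 0.0003 q [-0.46  0.72  1.35 -0.    1.07  0.12]
```

View pics/s5.png

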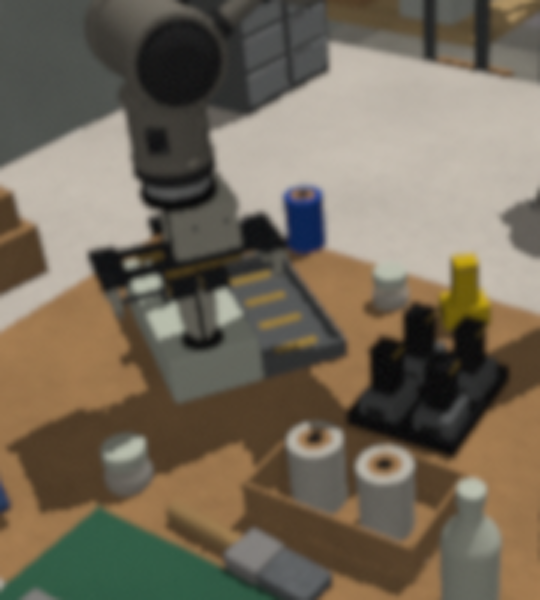

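Pressed with about 5.7 N at 0.063; push a little further to bottom it out.

Request:
jog_arm(
  plan=[0, 0, 0, 0.2, 0, 0, -1, 0, 0, 0, 0.3, 0, 0, -1, 0, 0, 0, 0.4, 0, 0, -1, 0, 0, 0, 0.4, 0, 0, -1],
)

```text
time: 14.95
tool_pos: [0.6114, -0.221, 0.062]
tool_rot: [0.035, 1.567, -0.547]
contact_force: [-9.1, 2.4, 21.4]
opening: 0.0005
```

Run:
```python
from h import *
stat()
r=cam("scene"); crop(r,130,125,250,225,6,"pics/s6.png")
r=cam("top"); crop(r,305,120,445,260,4,"pics/t6.png")
```

```text
t 14.95 tcp [ 0.6114 -0.221   0.062 ] jaw -0.582 F [-9.1  2.4 21.4] open 0.0005 q [-0.46  0.72  1.35 -0.    1.07  0.12]
```

View pics/s6.png

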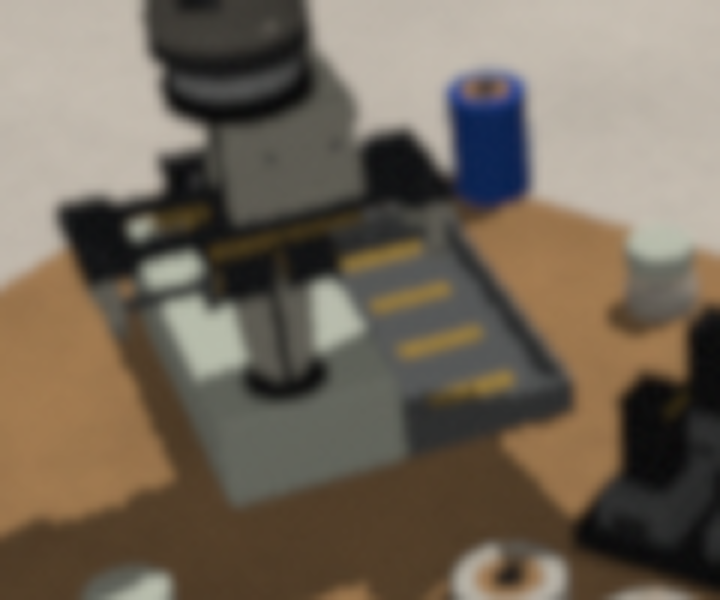

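Bottomed out at 21 N. Raise and look at the lever.

Request:
jog_arm(
  plan=[0, 0, 0, -3, 0, 0, -1, 0, 0, 0, -8, 0, 0, -1, 0, 0, 0, -13, 0, 0, -1, 0, 0, 0, -18, -5, 0, -1, 0, 0, 0, -18, -10, 0, -1, 0, 0, 0, -18, -15, 0, -1, 0, 0, 0, -18, -15, 0, -1],
)

```text
time: 15.75
tool_pos: [0.5263, -0.3501, 0.2395]
tool_rot: [-0.491, 1.567, -1.077]
contact_force: [-0.2, 0.0, -0.2]
opening: 0.0005
```

Run:
```python
from h import *
stat()
r=cam("wrist"); cv2.imwrite("pics/w11.png",r["image"][:,:,::-1])
r=cam("scene"); crop(r,130,105,250,225,5,"pics/s7.png")
```

```text
t 15.75 tcp [ 0.5263 -0.3501  0.2395] jaw -0.586 F [-0.2  0.  -0.2] open 0.0005 q [-0.71  0.53  1.18 -0.    1.42 -0.12]
```

View pics/w11.png

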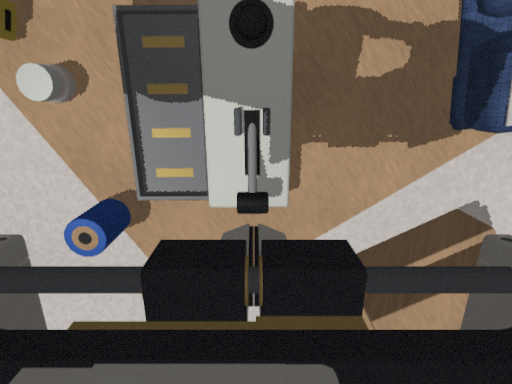

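View pics/s7.png

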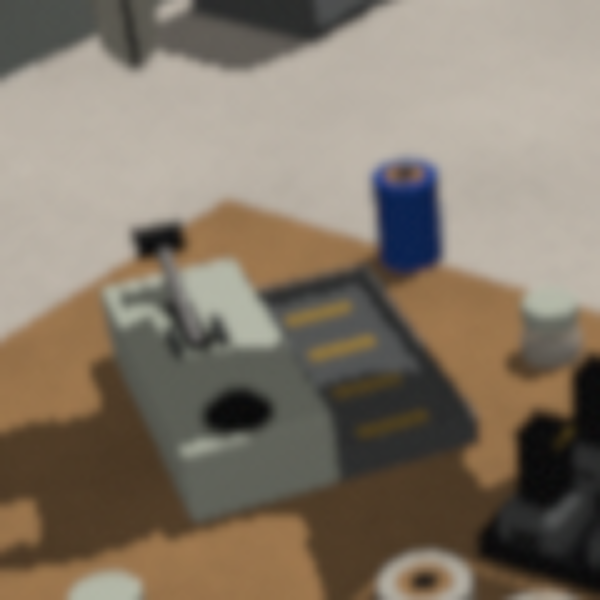

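Run:
```python
from h import *
stat()
r=cam("wrist"); p=px2plane(r,252.5,203,.093); print(p)
q=w(ST,.05,-.0947)+[-.0012,-.002]; print(q)
c,s=np.cos(ST[2]),np.sin(ST[2]); d=p[:2]-w(ST,0,0); print("st frame",c*d[0]+s*d[1],-s*d[0]+c*d[1])
crop(r,180,80,330,240,4,"pics/w12.png")
m=(p[:2]+q)/2
goto([*m,.14],ST[2]);goto([*m,.072],ST[2])
```

```text
t 15.85 tcp [ 0.5272 -0.3484  0.2385] jaw -0.586 F [0.4 0.4 0.3] open 0.0008 q [-0.7   0.53  1.18 -0.    1.42 -0.12]
[ 0.51233399 -0.37206826  0.093     ]
[ 0.50874515 -0.37454395]
st frame 0.051742593873570435 -0.09299817508847771
turn [-0.4  0.1 -0. ] shift [ 9.81 -3.2  -0.02] rows>= 3
turn [-0.4  0.1 -0. ] shift [16.61 -3.21 -0.03] rows>= 4
```

View pics/w12.png

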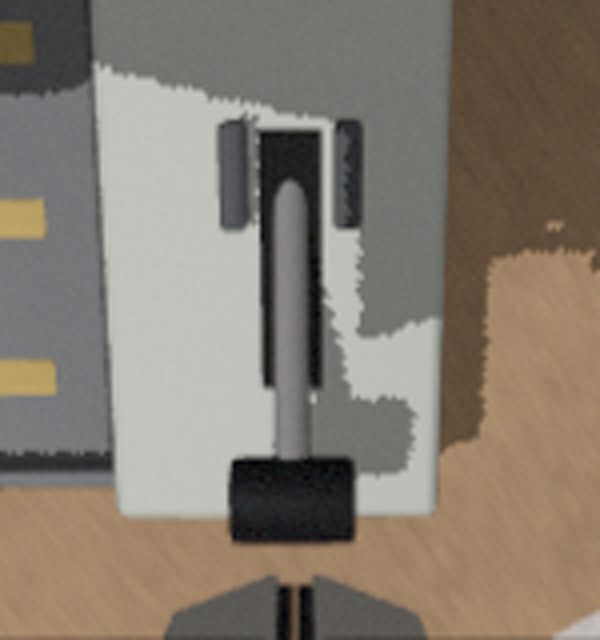

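Request:
jog_arm(
  plan=[0, 0, 0, 4, -3.2, 0, 0.3, 0, 0, 0, 9, -3.2, 0, 0.3, 0, 0, 0, 10, -3.2, 0, 0.3, 0, 0, 0, 10, -3.2, 0, 0.3, 0, 0, 0, 10, -3.2, 0, 0.3, 0, 0, 0, 10, -3.2, 0, 0.3],
)

```text
time: 16.5
tool_pos: [0.5126, -0.373, 0.1405]
tool_rot: [-0.149, 1.566, -0.729]
contact_force: [-0.4, 0.2, -0.3]
opening: 0.0438
```

Run:
```python
from h import *
stat()
r=cam("wrist"); cv2.imwrite("pics/w13.png",r["image"][:,:,::-1])
r=cam("scene"); crop(r,120,75,260,225,5,"pics/s8.png",[(.5105,-.3733,.093)])
goto([.5105,-.3733,.072],ST[2])
```

```text
t 16.5 tcp [ 0.5126 -0.373   0.1405] jaw -0.58 F [-0.4  0.2 -0.3] open 0.0438 q [-0.75  0.61  1.33  0.    1.2  -0.17]
turn [-0.2  0.2  0. ] shift [ 6.79 -0.1  -0.13] rows>= 2
```

View pics/w13.png

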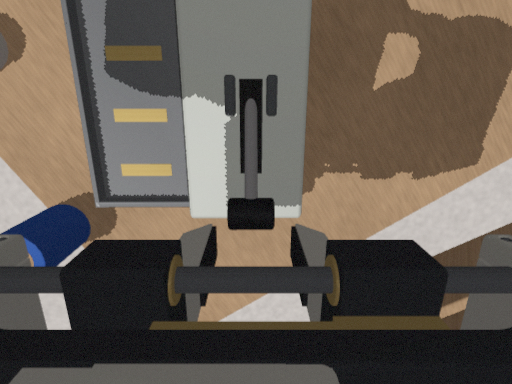

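View pics/s8.png

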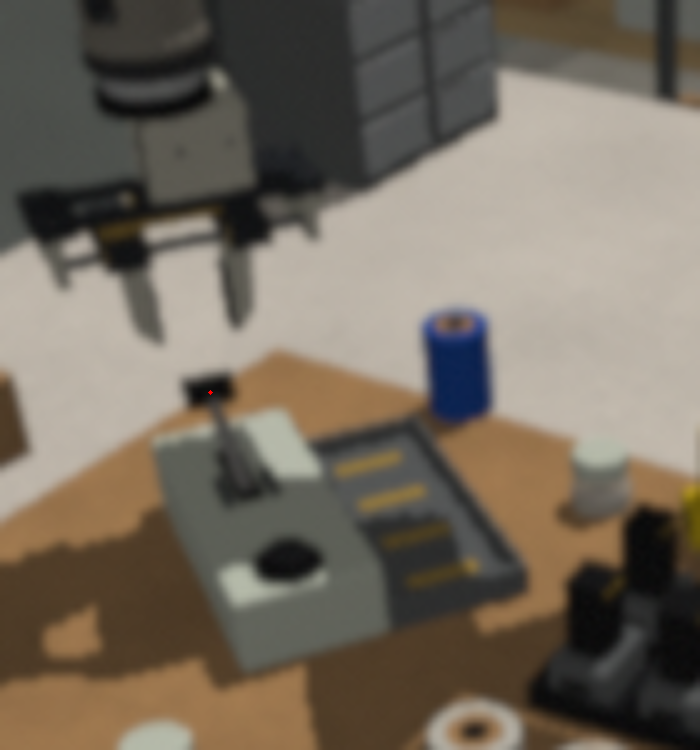

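Aligned: lever grip at (251,213) in the wrist view, centred between the fingers. Descend and pinch.

Request:
jog_arm(
  plan=[0, 0, 0, 0, 0, 0, 0.4, 0, 0, 0, 0, 0, 0, 0.4, 0, 0, 0, 3, 0, -0.1, 0.4, 0, 0, 0, 6, 0, -0.1, 0.4, 0, 0, 0, 6.8, 0, -0.1, 0.4, 0, 0, 0, 6.8, 0, -0.1, -0.5, 0, 0, 0, 6.8, 0, -0.1, -0.5, 0, 0, 0, 6.8, 0, -0.1, -0.5, 0, 0, 0, 6.8, 0, -0.1, -0.5, 0, 0, 0, 6.8, 0, -0.1, -0.5],
  newtons=8,
)

```text
time: 17.6
tool_pos: [0.5106, -0.3728, 0.071]
tool_rot: [-0.192, 1.568, -0.774]
contact_force: [0.6, -1.0, 3.0]
opening: 0.0339
```

Run:
```python
from h import *
stat()
r=cam("wrist"); cv2.imwrite("pics/w14.png",r["image"][:,:,::-1])
# arc offsets in tool axes from a=1.1 (cm): y=+st y, x=down
for a in (1.1,.9,.7,.5,.3,.1,0,-.1,-.15,-.17): print(a, np.round([-(9.5*np.cos(a)-9.5*np.cos(1.1)), -9.5*np.sin(a)+9.5*np.sin(1.1)],2))
```

```text
t 17.6 tcp [ 0.5106 -0.3728  0.071 ] jaw -0.582 F [ 0.6 -1.   3. ] open 0.0339 q [-0.75  0.68  1.4  -0.    1.05 -0.17]
1.1 [-0.  0.]
0.9 [-1.6   1.02]
0.7 [-2.96  2.35]
0.5 [-4.03  3.91]
0.3 [-4.77  5.66]
0.1 [-5.14  7.52]
0 [-5.19  8.47]
-0.1 [-5.14  9.41]
-0.15 [-5.08  9.89]
-0.17 [-5.05 10.07]
```

View pics/w14.png

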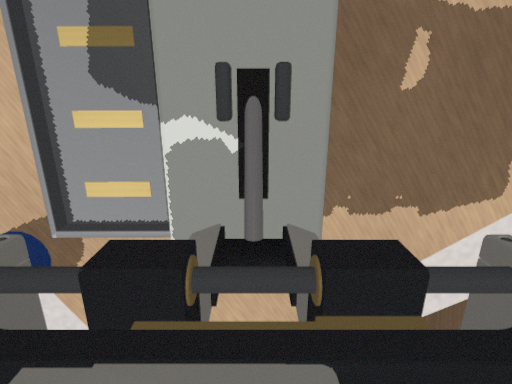

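Gripped at 33.9 mm (the grip's length). Sweep along the arc.

Request:
jog_arm(
  plan=[0, 0, 0, -0.8, 0.5, 0, -0.5, 0, 0, 0, -1.6, 1.0, 0, -0.5, 0, 0, 0, -2.3, 1.7, 0, -0.5, 0, 0, 0, -3, 2.4, 0, -0.5, 0, 0, 0, -4, 3.9, 0, -0.5, 0, 0, 0, -4.8, 5.7, 0, -0.5, 0, 0, 0, -5.1, 7.5, 0, -0.5, 0, 0, 0, -5.2, 8.5, 0, -0.5, 0, 0, 0, -5.1, 9.4, 0, -0.5, 0, 0, 0, -5.1, 9.9, 0, -0.5],
)

```text
time: 18.65
tool_pos: [0.5655, -0.2886, 0.121]
tool_rot: [-0.007, 1.569, -0.588]
contact_force: [5.9, -4.2, -1.3]
opening: 0.0338
```

Run:
```python
from h import *
stat()
r=cam("scene"); crop(r,120,75,260,225,5,"pics/s9.png")
stat()
```

```text
t 18.65 tcp [ 0.5655 -0.2886  0.121 ] jaw -0.581 F [ 5.9 -4.2 -1.3] open 0.0338 q [-0.59  0.63  1.34  0.    1.16 -0.01]
t 18.7 tcp [ 0.5658 -0.2882  0.121 ] jaw -0.581 F [ 4.8 -2.6  2.7] open 0.0342 q [-0.59  0.63  1.34  0.    1.16 -0.01]
```

View pics/s9.png

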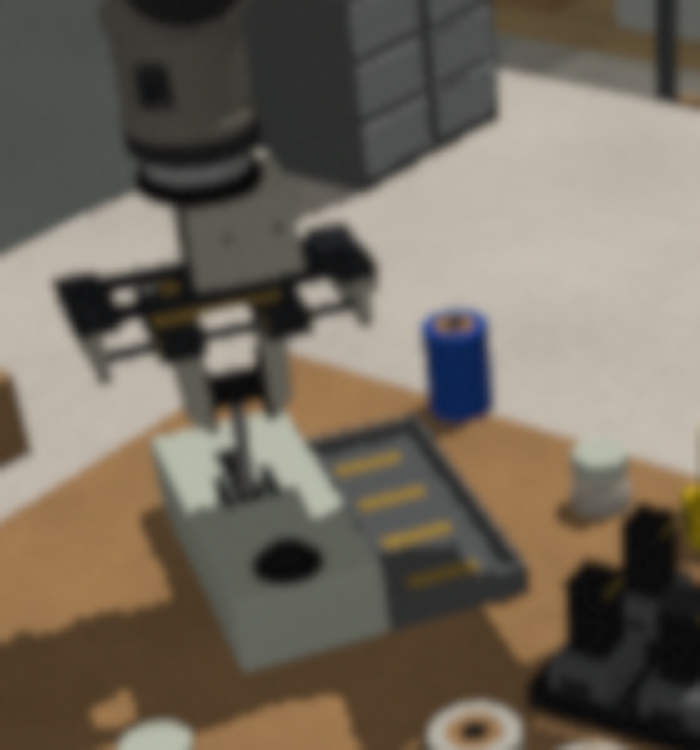

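Request:
jog_arm(
  plan=[0, 0, 0, 0, 0, 0, 0.4, 0, 0, 0, 0, 0, 0, 0.4, 0, 0, 0, 0, 0, 0, 0.4, 0, 0, 0, 0, 0, 0, 0.4, 0, 0, 0, -4, 0, 0, 0.4, 0, 0, 0, -9, 0, 0, 0.4, 0, 0, 0, -12, -4, 0, 0.4, 0, 0, 0, -12, -9, 0, 0.4, 0, 0, 0, -12, -9, 0, 0.4],
)

```text
time: 19.6
tool_pos: [0.5117, -0.3695, 0.2419]
tool_rot: [-1.009, 1.568, -1.596]
contact_force: [-0.2, 0.5, -0.6]
opening: 0.0646
```

Run:
```python
from h import *
stat()
r=cam("wrist"); crop(r,100,0,360,240,3,"pics/w15.png")
r=cam("scene"); crop(r,130,105,290,225,5,"pics/s10.png",[(*w(ST,.05,.0042),.144)])
r=cam("top"); crop(r,205,75,445,300,3,"pics/t7.png")
```

```text
t 19.6 tcp [ 0.5117 -0.3695  0.2419] jaw -0.587 F [-0.2  0.5 -0.6] open 0.0646 q [-0.75  0.53  1.18 -0.    1.43 -0.16]
```

View pics/w15.png

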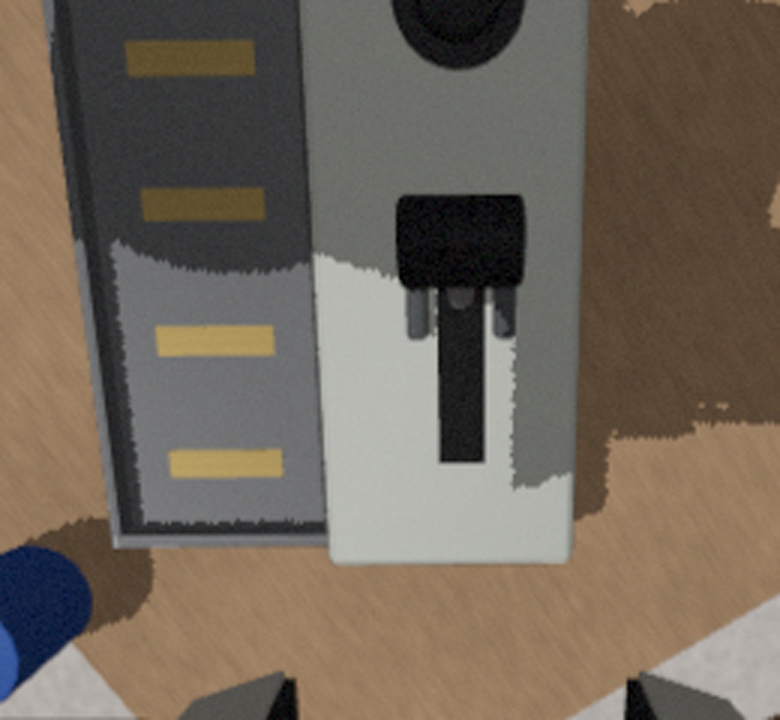

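View pics/s10.png

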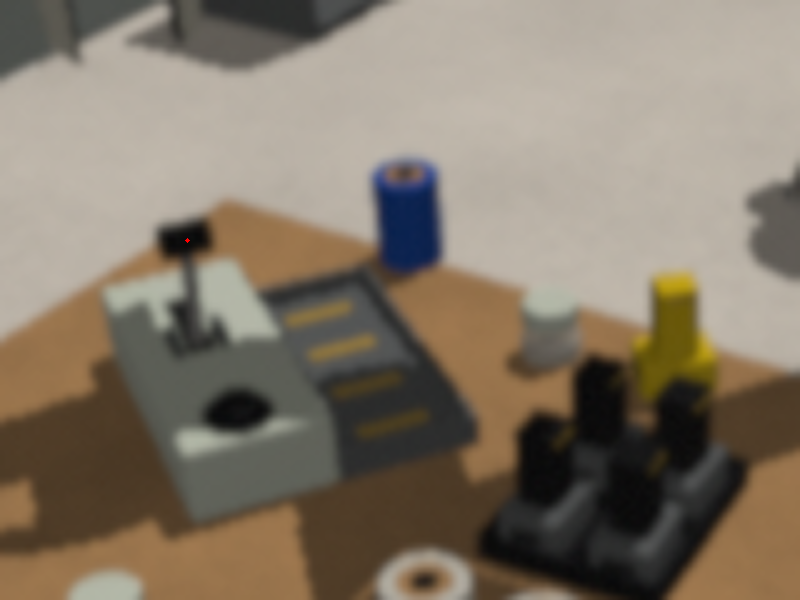

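View pics/t7.png

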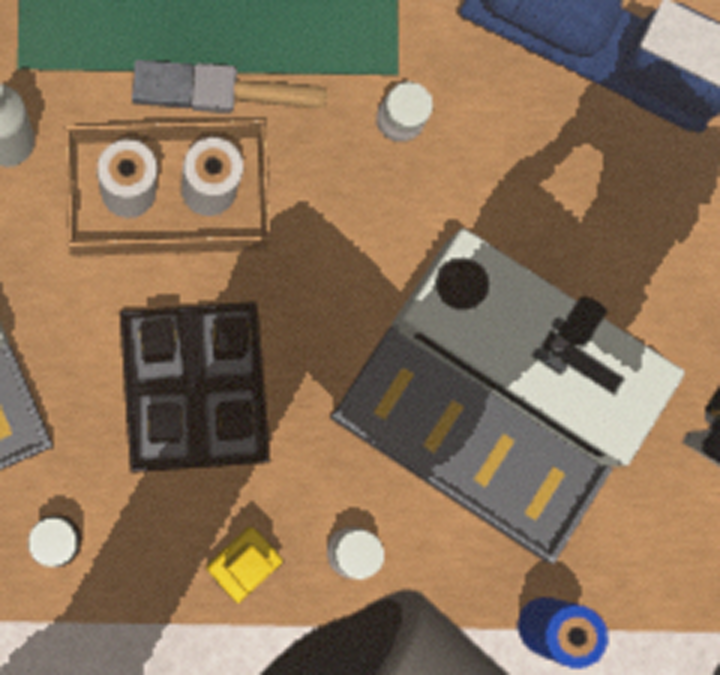

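Run:
```python
from h import *
goto([.50,.009,.27],-1.49)
```

```text
turn [52.  -0.1 -0. ] shift [ -2.93  30.38 -21.77] rows>= 8
```

Request:
jog_arm(
  plan=[6, 0, 0, -2.9, 3, -2, 0.4, 52, 0, 0, -2.9, 30.4, -21.8, 0.4, 52, 0, 0, -2.9, 30.4, -21.8, 0.4, 52, 0, 0, -2.9, 30.4, -21.8, 0.4, 52, 0, 0, -2.9, 30.4, -21.8, 0.4, 52, 0, 0, -2.9, 30.4, -21.8, 0.4, 52, 0, 0, -2.9, 30.4, -21.8, 0.4, 52, 0, 0, -2.9, 30.4, -21.8, 0.4, 52, 0, 0, -2.9, 30.4, -21.8, 0.4, 52, 0, 0, -2.9, 30.4, -21.8, 0.4],
)

```text
time: 20.75
tool_pos: [0.4995, 0.0111, 0.2695]
tool_rot: [-1.374, 1.57, -2.859]
contact_force: [-0.1, -0.8, 0.6]
opening: 0.0643
```

Request:
jog_arm(
  plan=[0, 0, 0, 0, 0, 0, 0.4, 0, 0, 0, 0, 0, 0, 0.4],
)

```text
time: 20.95
tool_pos: [0.4999, 0.0082, 0.2695]
tool_rot: [-1.21, 1.57, -2.701]
contact_force: [0.8, -0.0, 0.5]
opening: 0.0645
```

Run:
```python
from h import *
stat()
r=cam("wrist"); cv2.imwrite("pics/w16.png",r["image"][:,:,::-1])
```

```text
t 20.95 tcp [0.4999 0.0082 0.2695] jaw -1.491 F [ 0.8 -0.   0.5] open 0.0645 q [-0.14  0.26  1.51 -0.    1.36  1.35]
```

View pics/w16.png

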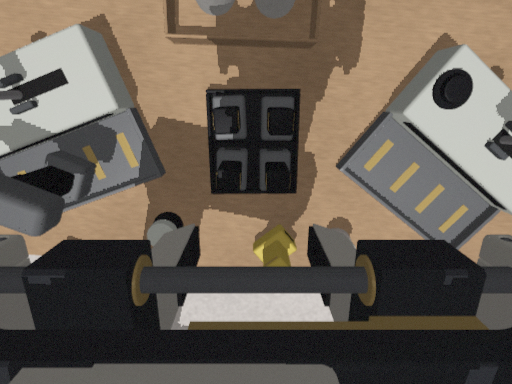

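Run:
```python
from h import *
r=cam("wrist"); r["image"]=np.clip(r["image"].astype(float)*2.5,0,255).astype(np.uint8)
P=[(*w(TR,a*.035,b*.03),.089) for a in(1,-1) for b in (1,-1)]
crop(r,195,75,315,205,6,"pics/w17.png",P)
r=cam("top"); r["image"]=np.clip(r["image"].astype(float)*2.5,0,255).astype(np.uint8)
crop(r,235,165,305,240,8,"pics/t8.png",P)
```

```text
(no output)
```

View pics/w17.png

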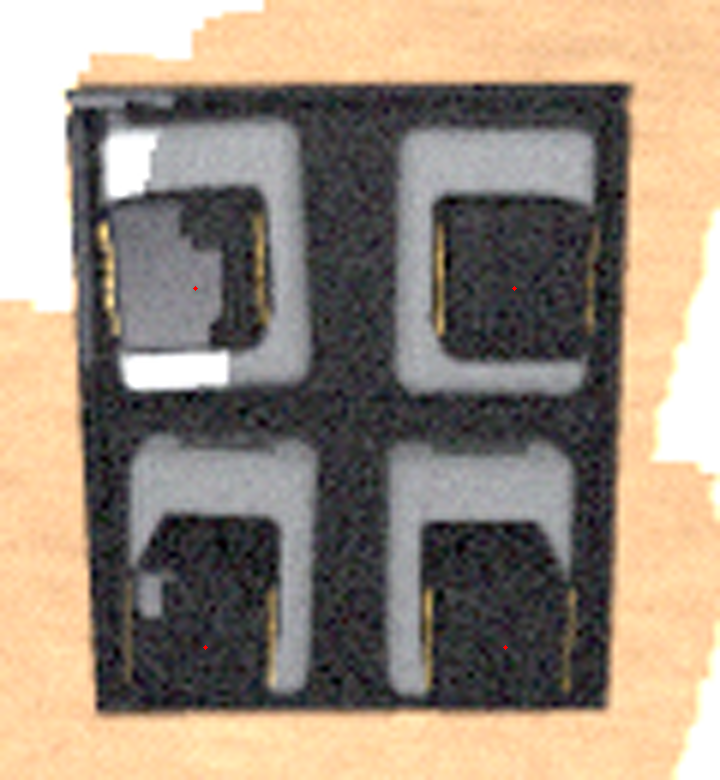

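View pics/t8.png

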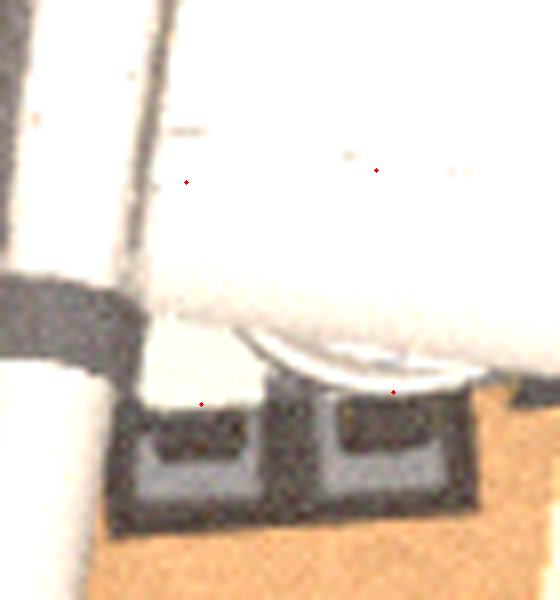

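Run:
```python
from h import *
stat()
goto([.490,-.023,.13],-1.49)
goto([.490,-.023,.053],-1.49)
```

```text
t 21.1 tcp [0.4999 0.0082 0.2696] jaw -1.491 F [ 0.6 -0.5 -1.2] open 0.0645 q [-0.14  0.26  1.51 -0.    1.36  1.35]
turn [-0.1  0.   0. ] shift [13.96 -1.23  3.03] rows>= 3
turn [-0.1  0.   0. ] shift [21.66 -1.23  3.03] rows>= 5
```

Request:
jog_arm(
  plan=[0, 0, 0, 5, -1.2, 3, -0.05, 0, 0, 0, 10, -1.2, 3, -0.05, 0, 0, 0, 13, -1.2, 3, -0.05, 0, 0, 0, 13, -1.2, 3, -0.05, 0, 0, 0, 13, -1.2, 3, -0.05, 0, 0, 0, 17, -1.2, 3, -0.05, 0, 0, 0, 20, -1.2, 3, -0.05, 0, 0, 0, 21.5, -1.2, 3, -0.05, 0, 0, 0, 21.6, -1.2, 3, -0.05, 0, 0, 0, 21.6, -1.2, 3, -0.7],
  newtons=20,
)

```text
time: 22.1
tool_pos: [0.492, -0.022, 0.0557]
tool_rot: [1.265, 1.567, -0.224]
contact_force: [0.3, -1.0, -0.3]
opening: 0.0391
```

Request:
jog_arm(
  plan=[0, 0, 0, 0, 0, 0, -0.7, 0, 0, 0, 0, 0, 0, -0.7, 0, 0, 0, 0, 0, 0, -0.7, 0, 0, 0, 0, 0, 0, -0.7],
)

```text
time: 22.5
tool_pos: [0.4917, -0.022, 0.0555]
tool_rot: [1.293, 1.567, -0.197]
contact_force: [1.0, -0.6, 7.6]
opening: 0.0278
```

Run:
```python
from h import *
stat()
r=cam("wrist"); cv2.imwrite("pics/w18.png",r["image"][:,:,::-1])
```

```text
t 22.5 tcp [ 0.4917 -0.022   0.0555] jaw -1.489 F [ 1.  -0.6  7.6] open 0.0278 q [-0.2   0.5   1.83  0.    0.81  1.29]
```

View pics/w18.png

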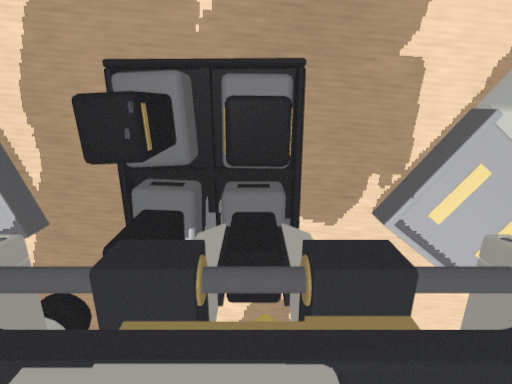

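Request:
jog_arm(
  plan=[0, 0, 0, -3, 0, 0, -0.7, 0, 0, 0, -7, 0, 0, -0.7, 0, 0, 0, -12, 0, 0, -0.7, 0, 0, 0, -16, 0, 0, -0.7, 0, 0, 0, -16, 0, 0, -0.7],
)

```text
time: 23.05
tool_pos: [0.4932, -0.0222, 0.2199]
tool_rot: [1.282, 1.559, -0.208]
contact_force: [1.1, 1.0, -2.1]
opening: 0.0277
```

Run:
```python
from h import *
stat()
q=w(ST,-.055,.027)+[-.001,-.002];print(q)
goto([*q,.21],ST[2]-np.pi/2)
```

```text
t 23.05 tcp [ 0.4932 -0.0222  0.2199] jaw -1.489 F [ 1.1  1.  -2.1] open 0.0277 q [-0.2   0.28  1.63 -0.    1.22  1.29]
[ 0.48733316 -0.21526806]
turn [37.7 -0.  -0.7] shift [ 1.03 -2.17 19.19] rows>= 5
```

Request:
jog_arm(
  plan=[37.7, 0, 0, 0.5, -2.2, 19.2, -0.7, 37.7, 0, 0, 0.5, -2.2, 19.2, -0.7, 37.7, 0, 0, 0.5, -2.2, 19.2, -0.7, 37.7, 0, 0, 0.5, -2.2, 19.2, -0.7, 37.7, 0, 0, 0.5, -2.2, 19.2, -0.7, 37.7, 0, 0, 0.5, -2.2, 19.2, -0.7, 37.7, 0, 0, 0.5, -2.2, 19.2, -0.7, 37.7, 0, 0, 0.5, -2.2, 19.2, -0.7],
)

```text
time: 23.85
tool_pos: [0.4839, -0.2138, 0.2085]
tool_rot: [-1.657, 1.57, 2.481]
contact_force: [0.2, 0.3, -3.3]
opening: 0.0278
```

Run:
```python
from h import *
stat()
r=cam("wrist"); cv2.imwrite("pics/w19.png",r["image"][:,:,::-1])
q=w(ST,-.055,.027)+[-.001,-.002]
goto([*q,.0615],ST[2]-np.pi/2)
r=cam("top"); crop(r,205,75,445,300,3,"pics/t9.png")
```

```text
t 23.85 tcp [ 0.4839 -0.2138  0.2085] jaw -2.145 F [ 0.2  0.3 -3.3] open 0.0278 q [-0.56  0.37  1.54  0.    1.24  1.58]
turn [ 0.2 -0.   0. ] shift [14.72  0.36 -0.06] rows>= 3
```

View pics/w19.png

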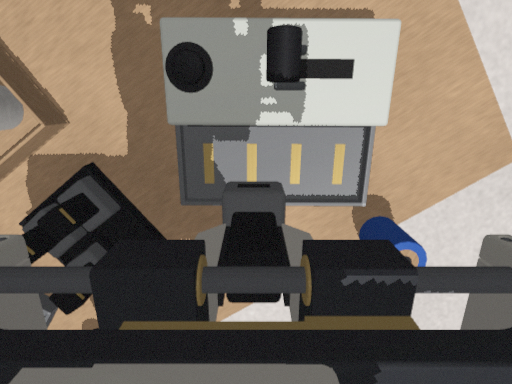

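View pics/t9.png

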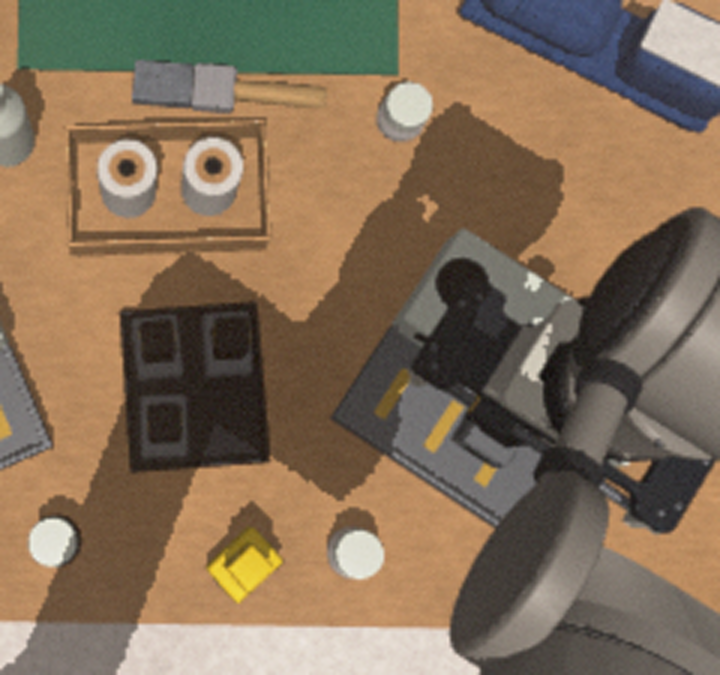

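Request:
jog_arm(
  plan=[0, 0, 0, 5, 0.3, 0, -0.7, 0, 0, 0, 10, 0.3, 0, -0.7, 0, 0, 0, 13, 0.3, 0, -0.7, 0, 0, 0, 14, 0.3, 0, -0.7, 0, 0, 0, 14.5, 0.3, 0, -0.7, 0, 0, 0, 14.7, 0.3, 0, -0.7, 0, 0, 0, 14.7, 0.3, 0, -0.7],
)

```text
time: 24.65
tool_pos: [0.4875, -0.217, 0.0632]
tool_rot: [1.567, 1.568, -0.58]
contact_force: [0.6, -0.1, -1.7]
opening: 0.0278
```

Run:
```python
from h import *
stat()
r=cam("wrist"); cv2.imwrite("pics/w20.png",r["image"][:,:,::-1])
stat()
```

```text
t 24.65 tcp [ 0.4875 -0.217   0.0632] jaw -2.147 F [ 0.6 -0.1 -1.7] open 0.0278 q [-0.56  0.54  1.71 -0.    0.89  1.58]
t 24.7 tcp [ 0.4875 -0.217   0.0633] jaw -2.147 F [-0.1 -0.7 -2.5] open 0.0278 q [-0.56  0.54  1.71 -0.    0.89  1.58]
```

View pics/w20.png

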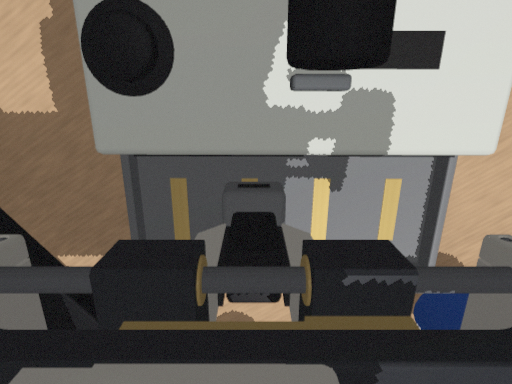

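Request:
jog_arm(
  plan=[0, 0, 0, 0.2, 0, 0, -0.7, 0, 0, 0, 0.3, 0, 0, -0.7, 0, 0, 0, 0.3, 0, 0, -0.1, 0, 0, 0, 0.3, 0, 0, -0.1, 0, 0, 0, 0.3, 0, 0, -0.1, 0, 0, 0, -2, 0, 0, -0.1, 0, 0, 0, -5, 0, 0, -0.1, 0, 0, 0, -9, 0, 0, -0.1, 0, 0, 0, -14, 0, 0, -0.1, 0, 0, 0, -18, 0, 0, -0.1],
)

```text
time: 25.7
tool_pos: [0.4867, -0.2166, 0.2445]
tool_rot: [1.543, 1.569, -0.604]
contact_force: [0.7, -0.4, -0.4]
opening: 0.0416
```

Run:
```python
from h import *
stat()
r=cam("wrist"); cv2.imwrite("pics/w21.png",r["image"][:,:,::-1])
goto([.50,-.03,.24],-1.49)
```

```text
t 25.7 tcp [ 0.4867 -0.2166  0.2445] jaw -2.147 F [ 0.7 -0.4 -0.4] open 0.0416 q [-0.56  0.34  1.47 -0.    1.32  1.58]
turn [-37.7   0.2  -0.7] shift [  0.99  -9.34 -16.36] rows>= 5
```

View pics/w21.png

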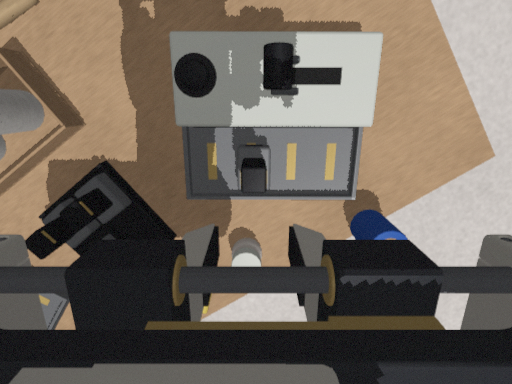

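Request:
jog_arm(
  plan=[-37.7, 0, 0, 0, -5.5, -21.4, -0.05, -37.7, 0, 0, 0, -5.5, -21.4, -0.05, -37.7, 0, 0, 0, -5.5, -21.4, -0.05, -37.7, 0, 0, 0, -5.5, -21.4, -0.05, -37.7, 0, 0, 0, -5.5, -21.4, -0.05, -37.7, 0, 0, 0, -5.5, -21.4, -0.05, -37.7, 0, 0, 0, -5.5, -21.4, -0.05, -37.7, 0, 0, 0, -5.5, -21.4, -0.05],
)

```text
time: 26.55
tool_pos: [0.5567, -0.0082, 0.2416]
tool_rot: [-0.829, 1.57, -2.32]
contact_force: [0.2, -0.2, -0.4]
opening: 0.0437
```

Run:
```python
from h import *
stat()
r=cam("wrist"); r["image"]=np.clip(r["image"].astype(float)*2.5,0,255).astype(np.uint8)
P=[(*w(TR,a*.035,b*.03),.089) for a in(1,-1) for b in (1,-1)]
crop(r,130,75,390,245,3,"pics/w22.png",P)
for q in [(.5605,-.018,.13),(.5605,-.018,.053)]: goto(q,-1.49)
```

```text
t 26.55 tcp [ 0.5567 -0.0082  0.2416] jaw -1.491 F [ 0.2 -0.2 -0.4] open 0.0437 q [-0.15  0.39  1.41 -0.    1.34  1.34]
turn [-0.1  0.   0. ] shift [11.16  0.3   0.98] rows>= 3
turn [-0.1  0.   0. ] shift [18.86  0.3   0.98] rows>= 4
```

View pics/w22.png

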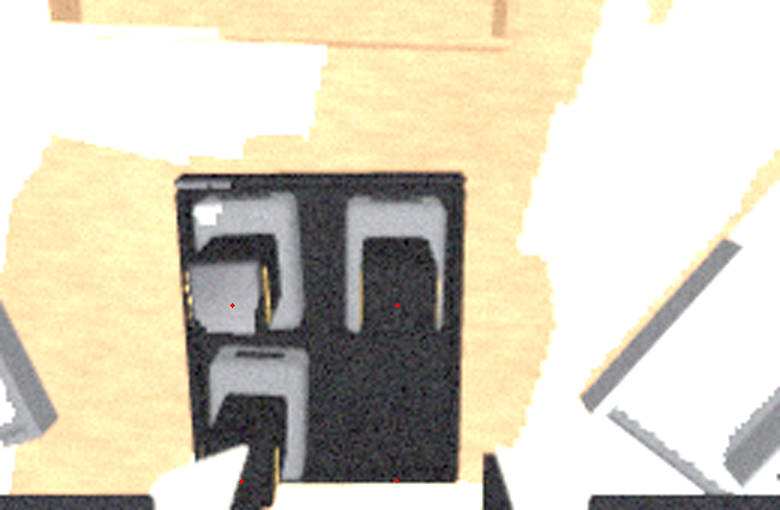

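Request:
jog_arm(
  plan=[0, 0, 0, 5, 0.3, 1, -0.05, 0, 0, 0, 10, 0.3, 1, -0.05, 0, 0, 0, 11, 0.3, 1, -0.05, 0, 0, 0, 14, 0.3, 1, -0.05, 0, 0, 0, 17, 0.3, 1, -0.05, 0, 0, 0, 18.8, 0.3, 1, -0.05, 0, 0, 0, 18.9, 0.3, 1, -0.3, 0, 0, 0, 18.9, 0.3, 1, -0.7, 0, 0, 0, 18.9, 0.3, 1, -0.7, 0, 0, 0, 18.9, 0.3, 1, -0.7],
)

```text
time: 27.6
tool_pos: [0.562, -0.0173, 0.0545]
tool_rot: [1.239, 1.568, -0.25]
contact_force: [-0.8, -1.3, 3.4]
opening: 0.0279
```

Request:
jog_arm(
  plan=[0, 0, 0, 0, 0, 0, -0.7, 0, 0, 0, 0, 0, 0, -0.7, 0, 0, 0, 0, 0, 0, -0.7],
)

```text
time: 27.9
tool_pos: [0.562, -0.0173, 0.0545]
tool_rot: [1.213, 1.567, -0.276]
contact_force: [-0.1, -1.9, 6.4]
opening: 0.0279
```

Request:
jog_arm(
  plan=[0, 0, 0, -3, 0, 0, -0.7, 0, 0, 0, -7, 0, 0, -0.7, 0, 0, 0, -12, 0, 0, -0.7, 0, 0, 0, -16, 0, 0, -0.7, 0, 0, 0, -16, 0, 0, -0.7],
)

```text
time: 28.4
tool_pos: [0.5637, -0.0171, 0.2194]
tool_rot: [1.327, 1.558, -0.162]
contact_force: [1.0, 0.5, -1.9]
opening: 0.0278
```

Run:
```python
from h import *
stat()
r=cam("wrist"); cv2.imwrite("pics/w23.png",r["image"][:,:,::-1])
q=w(ST,-.055,-.028)+[-.001,-.002];print(q)
goto([*q,.21],ST[2]-np.pi/2)
```

```text
t 28.4 tcp [ 0.5637 -0.0171  0.2194] jaw -1.489 F [ 1.   0.5 -1.9] open 0.0278 q [-0.17  0.41  1.44  0.    1.28  1.32]
[ 0.45733    -0.26136372]
turn [37.7 -0.  -0.4] shift [  0.56 -12.44  23.51] rows>= 6
```

View pics/w23.png

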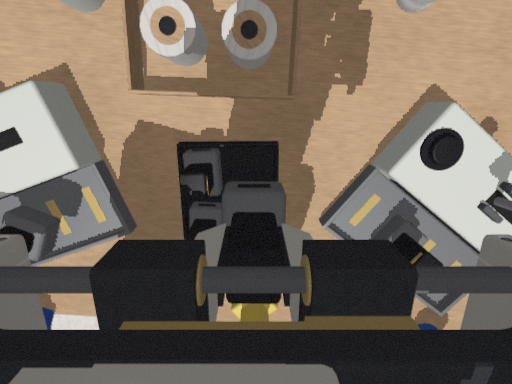

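Request:
jog_arm(
  plan=[37.7, 0, 0, 0.5, -12.4, 23.5, -0.7, 37.7, 0, 0, 0.5, -12.4, 23.5, -0.7, 37.7, 0, 0, 0.5, -12.4, 23.5, -0.7, 37.7, 0, 0, 0.5, -12.4, 23.5, -0.7, 37.7, 0, 0, 0.5, -12.4, 23.5, -0.7, 37.7, 0, 0, 0.5, -12.4, 23.5, -0.7, 37.7, 0, 0, 0.5, -12.4, 23.5, -0.7, 37.7, 0, 0, 0.5, -12.4, 23.5, -0.7, 37.7, 0, 0, 0.5, -12.4, 23.5, -0.7],
)

```text
time: 29.35
tool_pos: [0.4568, -0.2595, 0.2073]
tool_rot: [-2.03, 1.57, 2.108]
contact_force: [-0.3, 0.7, -1.7]
opening: 0.0278
```

Run:
```python
from h import *
stat()
r=cam("wrist"); cv2.imwrite("pics/w24.png",r["image"][:,:,::-1])
q=w(ST,-.055,-.028)+[-.001,-.002]
goto([*q,.0595],ST[2]-np.pi/2)
```

```text
t 29.35 tcp [ 0.4568 -0.2595  0.2073] jaw -2.145 F [-0.3  0.7 -1.7] open 0.0278 q [-0.66  0.36  1.55  0.    1.23  1.48]
turn [ 0.2 -0.   0. ] shift [14.8   0.14  0.13] rows>= 3
```

View pics/w24.png

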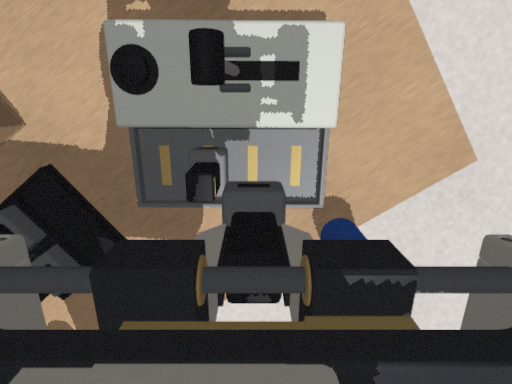

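Request:
jog_arm(
  plan=[0, 0, 0, 5, 0.1, 0.3, -0.7, 0, 0, 0, 10, 0.1, 0.3, -0.7, 0, 0, 0, 13, 0.1, 0.3, -0.7, 0, 0, 0, 14.3, 0.1, 0.3, -0.7, 0, 0, 0, 14.8, 0.1, 0.3, -0.7, 0, 0, 0, 15, 0.1, 0.3, -0.7, 0, 0, 0, 15, 0.1, 0.3, -0.7],
)

```text
time: 30.1
tool_pos: [0.4561, -0.2628, 0.0591]
tool_rot: [2.552, 1.571, 0.407]
contact_force: [-2.5, 2.4, 4.0]
opening: 0.0279
```

Run:
```python
from h import *
stat()
r=cam("wrist"); cv2.imwrite("pics/w25.png",r["image"][:,:,::-1])
```

```text
t 30.1 tcp [ 0.4561 -0.2628  0.0591] jaw -2.145 F [-2.5  2.4  4. ] open 0.0279 q [-0.67  0.54  1.73  0.    0.87  1.48]
```

View pics/w25.png

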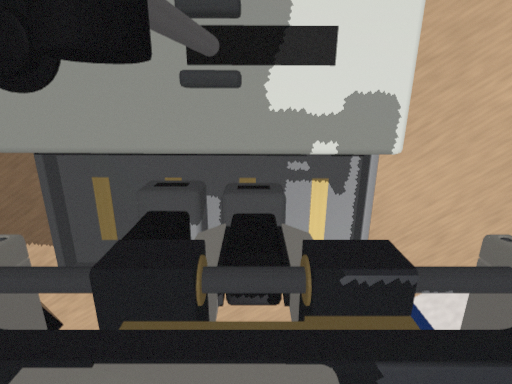

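Request:
jog_arm(
  plan=[0, 0, 0, 0, 0, 0, -0.22, 0, 0, 0, 0, 0, 0, -0.22, 0, 0, 0, 0, 0, 0, -0.22, 0, 0, 0, -2, 0, 0, -0.22, 0, 0, 0, -5, 0, 0, -0.22, 0, 0, 0, -9, 0, 0, -0.22, 0, 0, 0, -14, 0, 0, -0.1, 0, 0, 0, -18, 0, 0, -0.05, 0, 0, 0, -18, 0, 0, -0.05],
)

```text
time: 31.05
tool_pos: [0.458, -0.2659, 0.2439]
tool_rot: [1.475, 1.559, -0.672]
contact_force: [0.1, -0.2, -0.1]
opening: 0.0432
```

Run:
```python
from h import *
stat()
r=cam("wrist"); cv2.imwrite("pics/w26.png",r["image"][:,:,::-1])
goto([.50,.036,.24],TR[2])
```

```text
t 31.05 tcp [ 0.458  -0.2659  0.2439] jaw -2.147 F [ 0.1 -0.2 -0.1] open 0.0432 q [-0.67  0.33  1.49 -0.    1.31  1.48]
turn [52.3 -0.1 -0.4] shift [ -0.03 -12.79 -27.59] rows>= 7
```

View pics/w26.png

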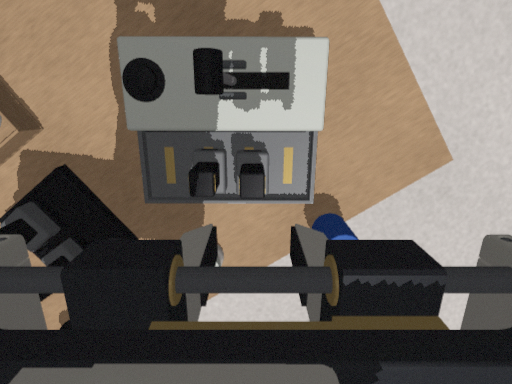

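Run:
```python
from h import *
goto([.485,.037,.24],-1.49)
```

```text
turn [-37.6   0.2  -0.4] shift [ -0.04 -14.1  -26.86] rows>= 7
```

Request:
jog_arm(
  plan=[-37.6, 0, 0, 0, -14.1, -26.9, -0.05, -37.6, 0, 0, 0, -14.1, -26.9, -0.05, -37.6, 0, 0, 0, -14.1, -26.9, -0.05, -37.6, 0, 0, 0, -14.1, -26.9, -0.05, -37.6, 0, 0, 0, -14.1, -26.9, -0.05, -37.6, 0, 0, 0, -14.1, -26.9, -0.05, -37.6, 0, 0, 0, -14.1, -26.9, -0.05, -37.6, 0, 0, 0, -14.1, -26.9, -0.05, -37.6, 0, 0, 0, -14.1, -26.9, -0.05],
)

```text
time: 32.0
tool_pos: [0.4837, 0.0373, 0.2369]
tool_rot: [-1.35, 1.569, -2.841]
contact_force: [-0.5, 0.3, 0.4]
opening: 0.0436
```

Run:
```python
from h import *
stat()
r=cam("wrist"); r["image"]=np.clip(r["image"].astype(float)*2.5,0,255).astype(np.uint8)
P=[(*w(TR,a*.035,b*.03),.089) for a in(1,-1) for b in (1,-1)]
crop(r,130,45,390,245,3,"pics/w27.png",P)
for q in [(.485,.037,.053)]: goto(q,-1.49)
r=cam("top"); crop(r,205,75,445,300,3,"pics/t10.png")
```

```text
t 32.0 tcp [0.4837 0.0373 0.2369] jaw -1.491 F [-0.5  0.3  0.4] open 0.0436 q [-0.08  0.26  1.61 -0.    1.27  1.41]
turn [-0.1  0.   0.1] shift [ 1.841e+01  1.400e-01 -1.000e-02] rows>= 4
```

View pics/w27.png

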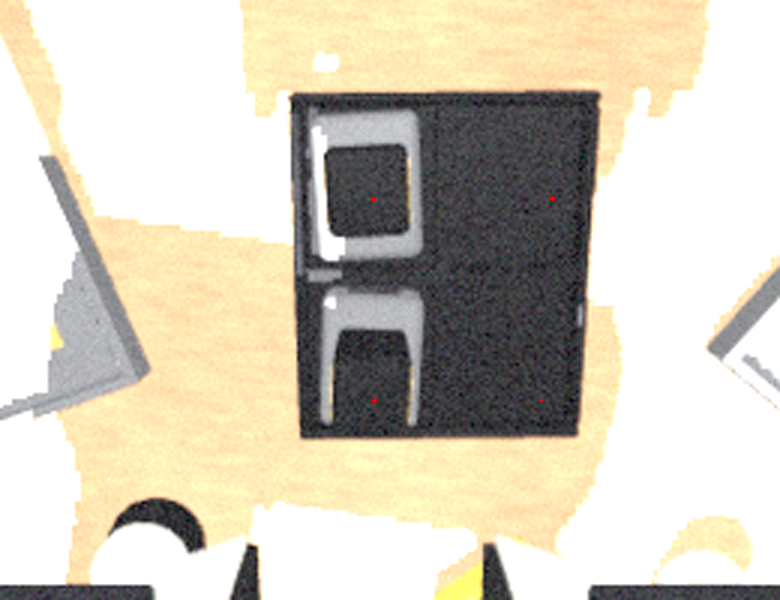

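View pics/t10.png

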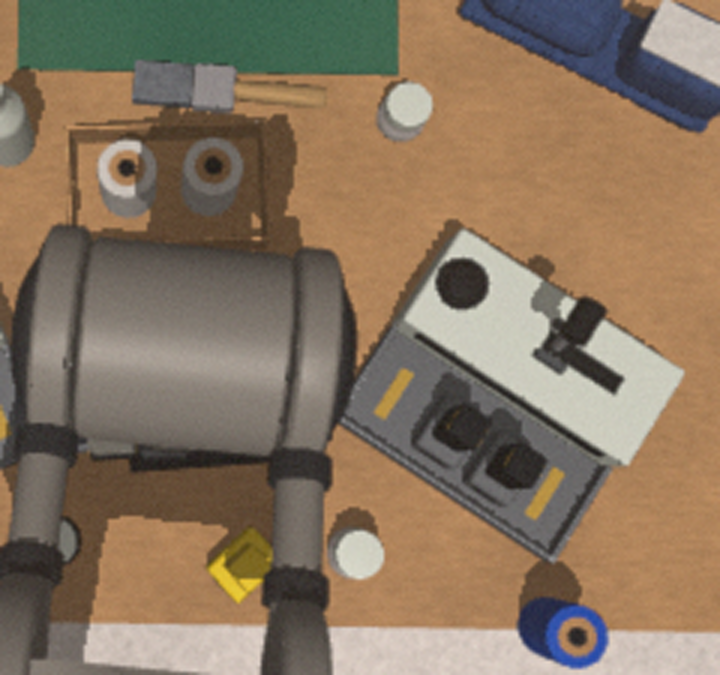

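Request:
jog_arm(
  plan=[0, 0, 0, 5, 0.1, 0.1, -0.05, 0, 0, 0, 10, 0.1, 0.1, -0.05, 0, 0, 0, 14, 0.1, 0.1, -0.05, 0, 0, 0, 17, 0.1, 0.1, -0.05, 0, 0, 0, 18.4, 0.1, 0.1, -0.05, 0, 0, 0, 18.5, 0.1, 0.1, -0.05, 0, 0, 0, 18.5, 0.1, 0.1, -0.7, 0, 0, 0, 18.5, 0.1, 0.1, -0.7, 0, 0, 0, 18.5, 0.1, 0.1, -0.7, 0, 0, 0, 18.5, 0.1, 0.1, -0.7],
)

```text
time: 33.1
tool_pos: [0.486, 0.0369, 0.0538]
tool_rot: [1.265, 1.568, -0.226]
contact_force: [-0.3, -1.6, 3.8]
opening: 0.0281
```

Request:
jog_arm(
  plan=[0, 0, 0, 0, 0, 0, -0.7, 0, 0, 0, 0, 0, 0, -0.7, 0, 0, 0, 0, 0, 0, -0.7],
)

```text
time: 33.4
tool_pos: [0.4859, 0.0369, 0.0538]
tool_rot: [1.202, 1.568, -0.288]
contact_force: [-0.6, -2.2, 6.7]
opening: 0.0279
```

Request:
jog_arm(
  plan=[0, 0, 0, -3, 0, 0, -0.7, 0, 0, 0, -7, 0, 0, -0.7, 0, 0, 0, -12, 0, 0, -0.7, 0, 0, 0, -16, 0, 0, -0.7, 0, 0, 0, -16, 0, 0, -0.7],
)

```text
time: 33.9
tool_pos: [0.4878, 0.0373, 0.2182]
tool_rot: [1.42, 1.56, -0.071]
contact_force: [0.6, -0.2, -3.3]
opening: 0.0281
```

Run:
```python
from h import *
stat()
q=w(ST,-.055,-.083)+[-.001,-.002];print(q)
goto([*q,.21],ST[2]-np.pi/2)
q=w(ST,-.055,.080)+[-.001,-.002];print(q)
goto([*q,.21],ST[2]-np.pi/2)
```

```text
t 33.9 tcp [0.4878 0.0373 0.2182] jaw -1.491 F [ 0.6 -0.2 -3.3] open 0.0281 q [-0.08  0.28  1.64  0.    1.21  1.41]
[ 0.42732683 -0.30745938]
turn [37.7 -0.1 -0.6] shift [ 0.78 -8.79 33.88] rows>= 8
[ 0.5162453 -0.1708486]
turn [37.7 -0.1 -0.6] shift [ 0.87  1.16 20.97] rows>= 5
```

Request:
jog_arm(
  plan=[37.7, 0, 0, 0.5, -8.8, 33.9, -0.7, 37.7, 0, 0, 0.5, -8.8, 33.9, -0.7, 37.7, 0, 0, 0.5, -8.8, 33.9, -0.7, 37.7, 0, 0, 0.5, -8.8, 33.9, -0.7, 37.7, 0, 0, 0.5, -8.8, 33.9, -0.7, 37.7, 0, 0, 0.5, -8.8, 33.9, -0.7, 37.7, 0, 0, 0.5, -8.8, 33.9, -0.7, 37.7, 0, 0, 0.5, -8.8, 33.9, -0.7, 37.7, 0, 0, 0.5, -8.8, 33.9, -0.7, 37.7, 0, 0, 0.5, -8.8, 33.9, -0.7],
)

```text
time: 34.9
tool_pos: [0.4242, -0.3063, 0.2068]
tool_rot: [-1.956, 1.568, 2.178]
contact_force: [0.3, -0.2, -2.0]
opening: 0.0281
```

Request:
jog_arm(
  plan=[0, 0, 0, 0, 0, 0, -0.7],
)

```text
time: 35.0
tool_pos: [0.4246, -0.3061, 0.2074]
tool_rot: [-1.971, 1.57, 2.166]
contact_force: [-0.1, 0.1, -2.4]
opening: 0.028
```

Run:
```python
from h import *
stat()
r=cam("wrist"); cv2.imwrite("pics/w28.png",r["image"][:,:,::-1])
q=w(ST,-.055,-.083)+[-.001,-.002]
goto([*q,.0595],ST[2]-np.pi/2)
# tray inner right wall
for u,v in [(323,150),(324,170)]: pass
```

```text
t 35.0 tcp [ 0.4246 -0.3061  0.2074] jaw -2.147 F [-0.1  0.1 -2.4] open 0.028 q [-0.77  0.36  1.56  0.    1.23  1.38]
turn [ 0. -0.  0.] shift [14.82  0.29 -0.03] rows>= 3
```

View pics/w28.png

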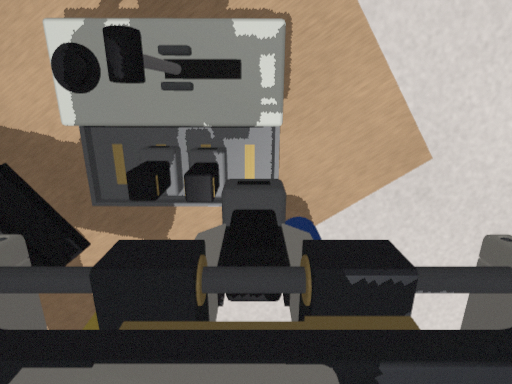

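Run:
```python
from h import *
r=cam("wrist")
off=[-.001,-.002]
P=[(*(w(ST,x,y)+off),z) for x,y,z in [(-.1,-.109,.024),(-.1,.109,.024),(-.1,-.115,.024),(-.005,-.109,.024),(-.005,-.115,.056),(-.005,.115,.056),(.095,-.115,.056),(-.1,-.109,.01)]]
crop(r,40,0,320,240,3,"pics/w29.png",P)
```

```text
(no output)
```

View pics/w29.png

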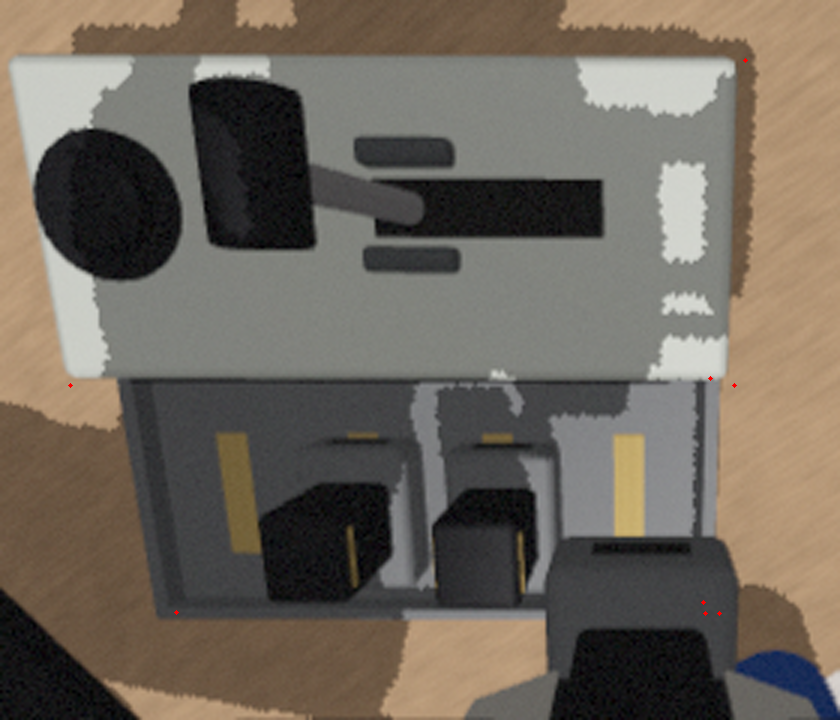

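Request:
jog_arm(
  plan=[0, 0, 0, 0, 0.3, -16.2, -0.7, 0, 0, 0, 0, 0.3, -16.2, -0.7, 0, 0, 0, 0, 0.3, -16.2, -0.7, 0, 0, 0, 0, 0.3, -16.2, -0.7, 0, 0, 0, 0, 0.3, -16.2, -0.7, 0, 0, 0, 0, 0.3, -16.2, -0.7],
)

```text
time: 35.7
tool_pos: [0.5151, -0.1736, 0.2078]
tool_rot: [-0.009, 1.57, -2.157]
contact_force: [-0.9, -0.2, -2.5]
opening: 0.0278
```

Run:
```python
from h import *
stat()
r=cam("wrist")
off=[-.001,-.002]
P=[(*(w(ST,x,y)+off),z) for x,y,z in [(-.1,.109,.024),(-.005,.115,.056),(.095,.115,.056)]]
crop(r,140,0,400,240,3,"pics/w30.png",P)
q=w(ST,-.055,.0795)+[-.001,-.002]
goto([*q,.0595],ST[2]-np.pi/2)
```

```text
t 35.7 tcp [ 0.5151 -0.1736  0.2078] jaw -2.148 F [-0.9 -0.2 -2.5] open 0.0278 q [-0.47  0.39  1.5  -0.    1.25  1.68]
turn [-0.1  0.  -0. ] shift [14.83 -0.07 -0.32] rows>= 3
```

View pics/w30.png

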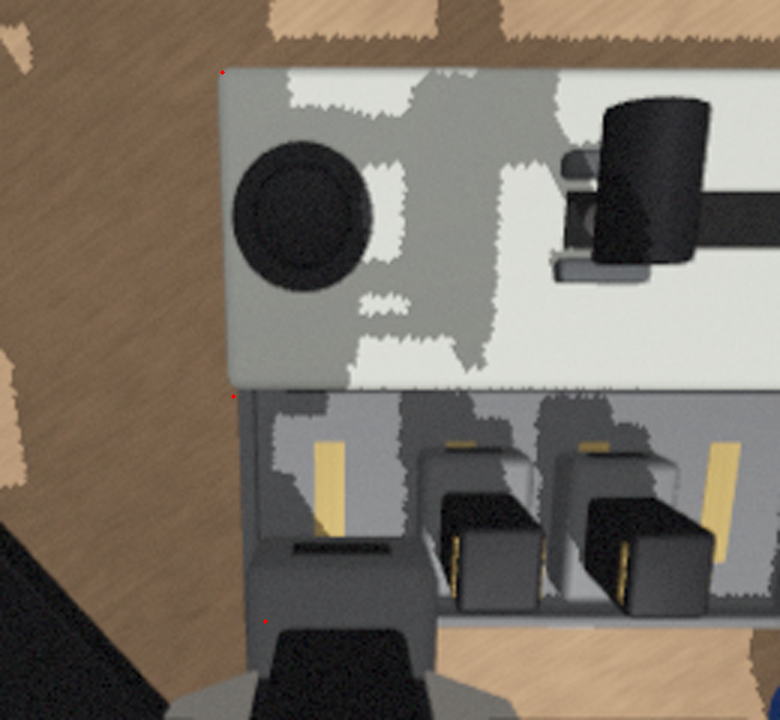

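Request:
jog_arm(
  plan=[0, 0, 0, 5, 0, -0.3, -0.7, 0, 0, 0, 10, 0, -0.3, -0.7, 0, 0, 0, 13, 0, -0.3, -0.7, 0, 0, 0, 14.3, 0, -0.3, -0.7, 0, 0, 0, 14.8, 0, -0.3, -0.7, 0, 0, 0, 15, 0, -0.3, -0.7, 0, 0, 0, 15, 0, -0.3, -0.7],
)

```text
time: 36.45
tool_pos: [0.518, -0.172, 0.0593]
tool_rot: [1.659, 1.568, -0.49]
contact_force: [0.2, 0.4, -1.8]
opening: 0.0281
```

Run:
```python
from h import *
stat()
r=cam("wrist"); cv2.imwrite("pics/w31.png",r["image"][:,:,::-1])
```

```text
t 36.45 tcp [ 0.518  -0.172   0.0593] jaw -2.15 F [ 0.2  0.4 -1.8] open 0.0281 q [-0.46  0.57  1.68 -0.    0.9   1.69]
```

View pics/w31.png

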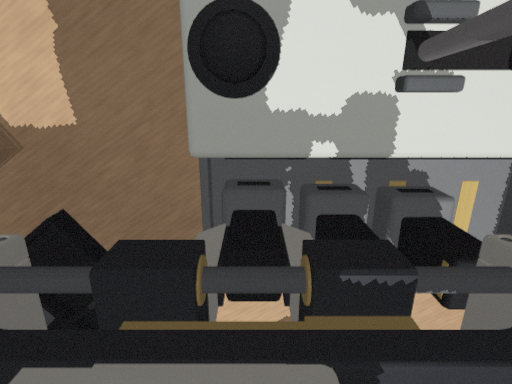

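Clear of neighbours; nearly on the floor. Down 1–2 mm, release narrowly, rise.

Request:
jog_arm(
  plan=[0, 0, 0, 0.1, 0, 0, -0.7, 0, 0, 0, 0.2, 0, 0, -0.7, 0, 0, 0, 0.2, 0, 0, -0.22, 0, 0, 0, 0.2, 0, 0, -0.22, 0, 0, 0, 0.2, 0, 0, -0.22, 0, 0, 0, -2, 0, 0, -0.22, 0, 0, 0, -5, 0, 0, -0.22, 0, 0, 0, -9, 0, 0, -0.22, 0, 0, 0, -14, 0, 0, -0.1, 0, 0, 0, -18, 0, 0, -0.05],
)

```text
time: 37.5
tool_pos: [0.5173, -0.1711, 0.2404]
tool_rot: [1.699, 1.569, -0.45]
contact_force: [0.5, -0.3, -0.0]
opening: 0.0427
```

Run:
```python
from h import *
stat()
r=cam("wrist"); cv2.imwrite("pics/w32.png",r["image"][:,:,::-1])
goto([.54,.04,.25],TR[2]-np.pi/2)
```

```text
t 37.5 tcp [ 0.5173 -0.1711  0.2404] jaw -2.149 F [ 0.5 -0.3 -0. ] open 0.0427 q [-0.46  0.37  1.45  0.    1.32  1.69]
turn [-37.7   0.2  -0.7] shift [ -0.38  -9.9  -18.89] rows>= 5
```

View pics/w32.png

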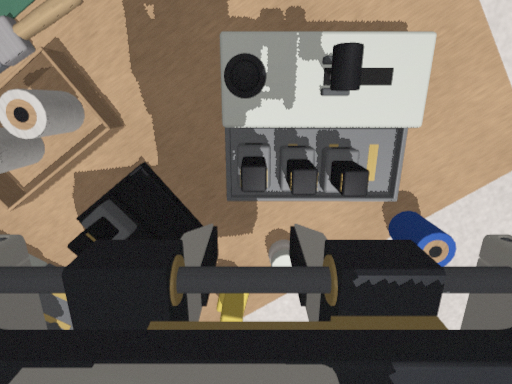

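Run:
```python
from h import *
goto([.556,.02,.25],None)
```

```text
turn [-0.  -0.1 -0.7] shift [ -0.35  -7.47 -18.09] rows>= 4
```

Request:
jog_arm(
  plan=[-70, 0, 0, -0.5, -7.4, -18.1, -0.05, -70, 0, 0, -0.5, -7.4, -18.1, -0.05, -70, 0, 0, -0.5, -7.4, -18.1, -0.05, -70, 0, 0, -0.5, -7.4, -18.1, -0.05, -70, 0, 0, -0.5, -7.4, -18.1, -0.05, -70, 0, 0, -0.5, -7.4, -18.1, -0.05, -70, 0, 0, -0.5, -7.4, -18.1, -0.05, -70, 0, 0, -0.5, -7.4, -18.1, -0.05, -70, 0, 0, -0.5, -7.4, -18.1, -0.05],
)

```text
time: 38.45
tool_pos: [0.5539, 0.021, 0.2424]
tool_rot: [-2.177, 1.57, -3.101]
contact_force: [0.2, 0.2, -0.2]
opening: 0.0437
```

Run:
```python
from h import *
stat()
goto([.556,.03,.25],TR[2])
```

```text
t 38.45 tcp [0.5539 0.021  0.2424] jaw -0.925 F [ 0.2  0.2 -0.2] open 0.0437 q [-0.1   0.38  1.42 -0.    1.34  0.82]
turn [-57.6  -0.    0. ] shift [-0.76  0.71 -0.59] rows>= 7
```

Request:
jog_arm(
  plan=[-57.6, 0, 0, 0, 0.7, -0.6, -0.05, -57.6, 0, 0, 0, 0.7, -0.6, -0.05, -57.6, 0, 0, 0, 0.7, -0.6, -0.05, -57.6, 0, 0, 0, 0.7, -0.6, -0.05, -57.6, 0, 0, 0, 0.7, -0.6, -0.05, -57.6, 0, 0, 0, 0.7, -0.6, -0.05, -57.6, 0, 0, 0, 0.7, -0.6, -0.05, -57.6, 0, 0, 0, 0.7, -0.6, -0.05],
)

```text
time: 39.25
tool_pos: [0.556, 0.0298, 0.2425]
tool_rot: [-2.943, 1.571, -2.867]
contact_force: [0.1, -1.0, 0.2]
opening: 0.0435
```

Run:
```python
from h import *
stat()
r=cam("wrist"); cv2.imwrite("pics/w33.png",r["image"][:,:,::-1])
r["image"]=np.clip(r["image"].astype(float)*2.5,0,255).astype(np.uint8)
P=[(*w(TR,a*.035,b*.03),.089) for a in(1,) for b in (1,)]
crop(r,170,75,370,245,4,"pics/w34.png",P)
goto((.556,.044,.053),TR[2])
```

```text
t 39.25 tcp [0.556  0.0298 0.2425] jaw 0.076 F [ 0.1 -1.   0.2] open 0.0435 q [-0.08  0.39  1.41 -0.    1.34 -0.16]
turn [-0.4 -0.   0. ] shift [18.95  1.42  0.11] rows>= 4
```

View pics/w33.png

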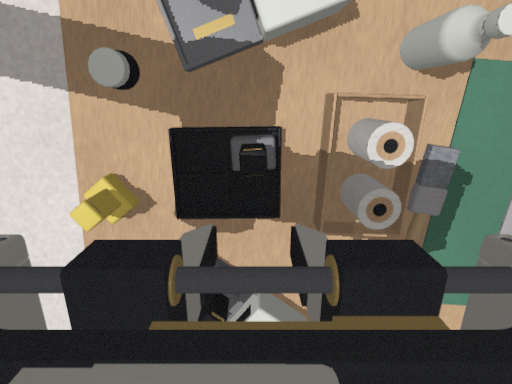

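View pics/w34.png

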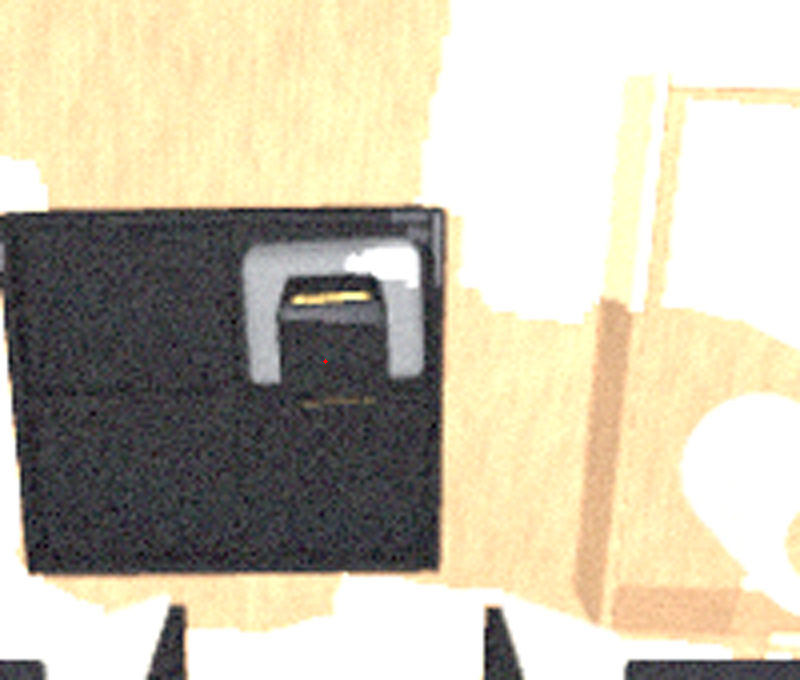

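Request:
jog_arm(
  plan=[0, 0, 0, 5, 1.4, 0.1, -0.05, 0, 0, 0, 10, 1.4, 0.1, -0.05, 0, 0, 0, 14, 1.4, 0.1, -0.05, 0, 0, 0, 17, 1.4, 0.1, -0.05, 0, 0, 0, 18.9, 1.4, 0.1, -0.05, 0, 0, 0, 19, 1.4, 0.1, -0.05, 0, 0, 0, 19, 1.4, 0.1, -0.7, 0, 0, 0, 19, 1.4, 0.1, -0.7, 0, 0, 0, 19, 1.4, 0.1, -0.7, 0, 0, 0, 19, 1.4, 0.1, -0.7],
)

```text
time: 40.3
tool_pos: [0.5566, 0.0439, 0.054]
tool_rot: [-0.139, 1.568, -0.061]
contact_force: [-0.5, 0.8, 3.9]
opening: 0.0301
```

Request:
jog_arm(
  plan=[0, 0, 0, 0, 0, 0, -0.7, 0, 0, 0, 0, 0, 0, -0.7, 0, 0, 0, 0, 0, 0, -0.7],
)

```text
time: 40.6
tool_pos: [0.5566, 0.0439, 0.054]
tool_rot: [-0.138, 1.569, -0.061]
contact_force: [-0.7, 0.4, 6.5]
opening: 0.03
```

Request:
jog_arm(
  plan=[0, 0, 0, -3, 0, 0, -0.7, 0, 0, 0, -7, 0, 0, -0.7, 0, 0, 0, -12, 0, 0, -0.7, 0, 0, 0, -17, 0, 0, -0.7, 0, 0, 0, -17, 0, 0, -0.7],
)

```text
time: 41.1
tool_pos: [0.5593, 0.0437, 0.2302]
tool_rot: [-0.144, 1.557, -0.066]
contact_force: [0.9, -0.6, -2.2]
opening: 0.0302
```

Run:
```python
from h import *
stat()
r=cam("wrist"); cv2.imwrite("pics/w35.png",r["image"][:,:,::-1])
q=w(ST,-.055,-.080)+[-.001,-.002];print(q)
goto([*q,.22],ST[2])
```

```text
t 41.1 tcp [0.5593 0.0437 0.2302] jaw 0.078 F [ 0.9 -0.6 -2.2] open 0.0302 q [-0.06  0.4   1.43 -0.    1.3  -0.14]
[ 0.42896337 -0.30494507]
turn [37.5  0.5 -0.1] shift [  0.56 -33.77 -15.54] rows>= 8
```

View pics/w35.png

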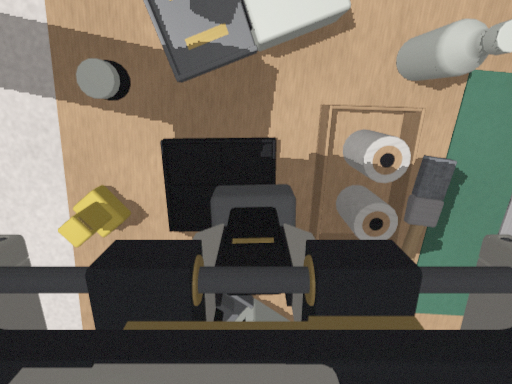

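Request:
jog_arm(
  plan=[37.5, 0, 0, 0.5, -33.8, -15.5, -0.7, 37.5, 0, 0, 0.5, -33.8, -15.5, -0.7, 37.5, 0, 0, 0.5, -33.8, -15.5, -0.7, 37.5, 0, 0, 0.5, -33.8, -15.5, -0.7, 37.5, 0, 0, 0.5, -33.8, -15.5, -0.7, 37.5, 0, 0, 0.5, -33.8, -15.5, -0.7, 37.5, 0, 0, 0.5, -33.8, -15.5, -0.7, 37.5, 0, 0, 0.5, -33.8, -15.5, -0.7, 37.5, 0, 0, 0.5, -33.8, -15.5, -0.7, 37.5, 0, 0, 0.5, -33.8, -15.5, -0.7],
)

```text
time: 42.15
tool_pos: [0.4269, -0.3047, 0.216]
tool_rot: [2.85, 1.567, 2.272]
contact_force: [-0.0, 1.1, -3.4]
opening: 0.0299
```

Request:
jog_arm(
  plan=[0, 0, 0, 0, 0, 0, -0.7],
)

```text
time: 42.25
tool_pos: [0.4277, -0.3039, 0.2168]
tool_rot: [2.82, 1.569, 2.245]
contact_force: [0.3, -0.3, -2.0]
opening: 0.0297
```

Run:
```python
from h import *
stat()
r=cam("wrist")
off=[-.001,-.002]
P=[(*(w(ST,x,y)+off),z) for x,y,z in [(-.1,-.109,.024),(-.005,-.115,.056),(-.005,-.109,.024)]]
crop(r,120,0,380,250,3,"pics/w36.png",P)
r=cam("top"); crop(r,300,140,445,290,5,"pics/t11.png",P)
q=w(ST,-.055,-.080)+[-.001,-.002]
goto([*q,.059],ST[2])
```

```text
t 42.25 tcp [ 0.4277 -0.3039  0.2168] jaw -0.576 F [ 0.3 -0.3 -2. ] open 0.0297 q [-0.76  0.35  1.54  0.    1.25 -0.19]
turn [ 0.1 -0.  -0. ] shift [15.84 -0.04  0.14] rows>= 4
```

View pics/w36.png

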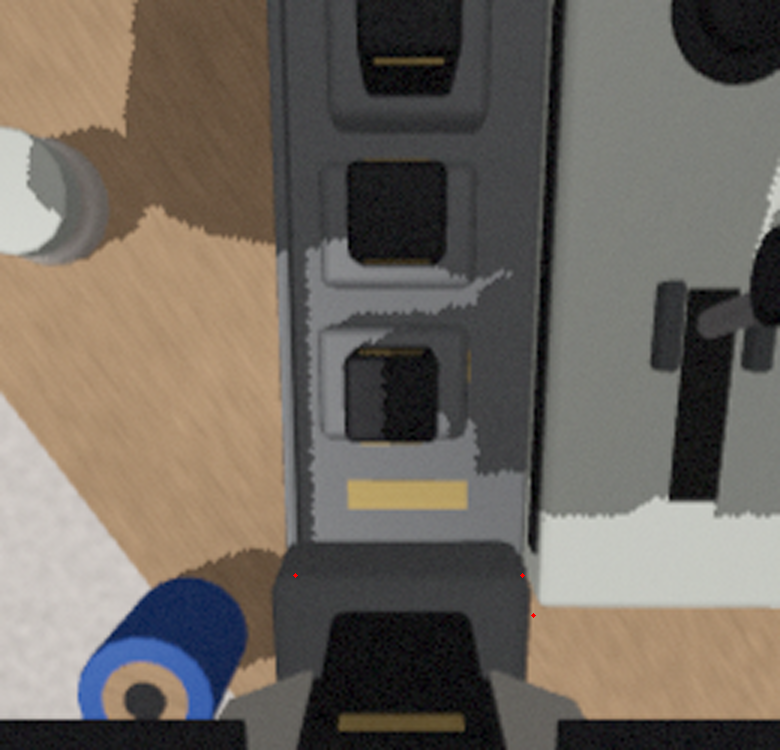

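View pics/t11.png

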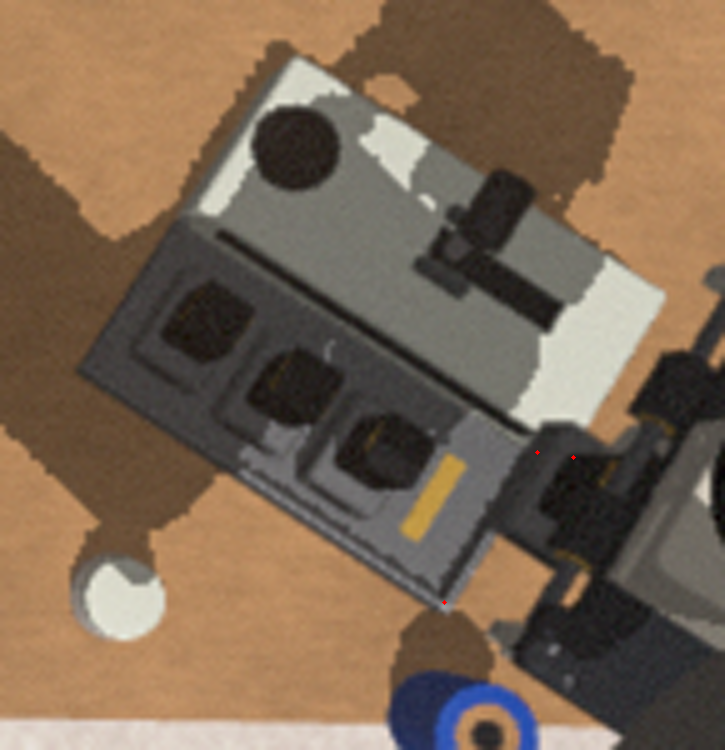

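Run:
```python
from h import *
r=cam("wrist")
c,s=np.cos(ST[2]),np.sin(ST[2]); O=w(ST,0,0)+[-.001,-.002]
def sf(u,v,z):
    p=px2plane(r,u/3+120-.33,v/3-.33,z)[:2]-O; return np.round((c*p[0]+s*p[1],-s*p[0]+c*p[1]),4)
print("pack2 base near edge top",sf(395,438,.040),"left/right",sf(322,390,.04),sf(468,390,.04))
print("strip",sf(408,494,.0105),"housing corner",sf(540,604,.056), "rim left inner",sf(300,480,.024),"housing edge",sf(537,480,.056))
t=observe(); p=np.array(t["tool_pos"])[:2]-O; print("tcp",c*p[0]+s*p[1],-s*p[0]+c*p[1])
```

```text
pack2 base near edge top [-0.0574 -0.0494] left/right [-0.0848 -0.0315] [-0.0301 -0.0314]
strip [-0.0522 -0.0774] housing corner [-0.0017 -0.1107] rim left inner [-0.096  -0.0688] housing edge [-0.0051 -0.0624]
tcp -0.056198492531946566 -0.07971251248569042
```

Request:
jog_arm(
  plan=[0, 0, 0, 5, 0.1, 0.1, -0.7, 0, 0, 0, 9, 0.1, 0.1, -0.7, 0, 0, 0, 12, 0.1, 0.1, -0.7, 0, 0, 0, 13, 0.1, 0.1, -0.7, 0, 0, 0, 14, 0.1, 0.1, -0.7, 0, 0, 0, 14.7, 0.1, 0.1, -0.7, 0, 0, 0, 15.3, 0.1, 0.1, -0.7, 0, 0, 0, 15.8, 0.1, 0.1, -0.7, 0, 0, 0, 15.9, 0.1, 0.1, -0.7],
)

```text
time: 43.3
tool_pos: [0.4297, -0.3053, 0.0598]
tool_rot: [-0.12, 1.569, -0.696]
contact_force: [-1.0, 2.9, 9.7]
opening: 0.0298
```

Run:
```python
from h import *
stat()
r=cam("wrist"); cv2.imwrite("pics/w37.png",r["image"][:,:,::-1])
```

```text
t 43.3 tcp [ 0.4297 -0.3053  0.0598] jaw -0.576 F [-1.   2.9  9.7] open 0.0298 q [-0.76  0.54  1.73  0.    0.87 -0.19]
```

View pics/w37.png

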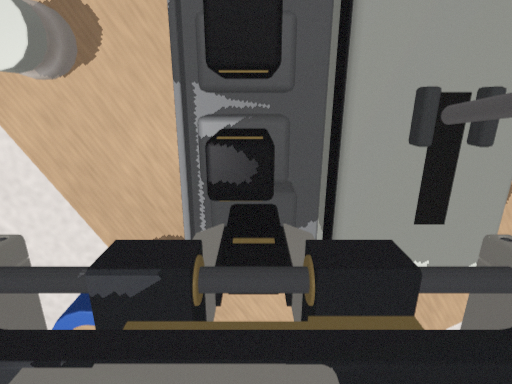

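Request:
jog_arm(
  plan=[0, 0, 0, 0, 0, 0, -0.1, 0, 0, 0, 0, 0, 0, -0.1, 0, 0, 0, 0, 0, 0, -0.1, 0, 0, 0, -2, 0, 0, -0.1, 0, 0, 0, -5, 0, 0, -0.1, 0, 0, 0, -9, 0, 0, -0.1, 0, 0, 0, -14, 0, 0, -0.1, 0, 0, 0, -19, 0, 0, -0.1, 0, 0, 0, -19, 0, 0, -0.1],
)

```text
time: 44.25
tool_pos: [0.4315, -0.307, 0.2561]
tool_rot: [-0.188, 1.557, -0.765]
contact_force: [0.5, -1.0, -0.5]
opening: 0.041
```

Run:
```python
from h import *
stat()
r=cam("wrist"); crop(r,110,0,370,240,3,"pics/w38.png")
goto([.33,-.10,.27],None)
```

```text
t 44.25 tcp [ 0.4315 -0.307   0.2561] jaw -0.576 F [ 0.5 -1.  -0.5] open 0.041 q [-0.76  0.32  1.47 -0.    1.33 -0.19]
turn [-0.   0.5  0.1] shift [ -1.93  11.8  -19.63] rows>= 5
```

View pics/w38.png

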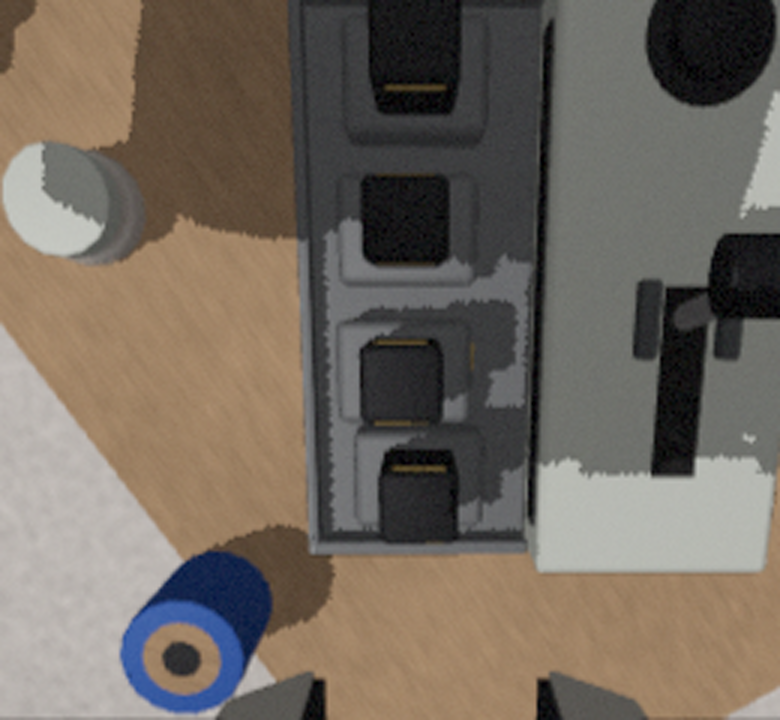

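Run:
```python
from h import *
goto([.42,.06,.30],None)
```

```text
turn [-0.   0.5  0.1] shift [ -4.97  30.12 -20.78] rows>= 8
```

Request:
jog_arm(
  plan=[0, 0, 0, -5, 0, 0, -0.1, 0, 0, 0, -5, 30.1, -20.8, -0.1, 0, 0, 0, -5, 30.1, -20.8, -0.1, 0, 0, 0, -5, 30.1, -20.8, -0.1, 0, 0, 0, -5, 30.1, -20.8, -0.1, 0, 0, 0, -5, 30.1, -20.8, -0.1, 0, 0, 0, -5, 30.1, -20.8, -0.1, 0, 0, 0, -5, 30.1, -20.8, -0.1, 0, 0, 0, -5, 30.1, -20.8, -0.1, 0, 0, 0, -5, 30.1, -20.8, -0.1],
)

```text
time: 45.3
tool_pos: [0.4179, 0.063, 0.2976]
tool_rot: [-2.73, 1.569, 2.981]
contact_force: [0.5, 0.1, 0.3]
opening: 0.041
```

Run:
```python
from h import *
stat()
r=cam("top"); crop(r,95,75,445,300,2.2,"pics/t12.png"); crop(r,300,140,445,280,5,"pics/t13.png")
s=cam("scene"); crop(s,120,95,400,285,2.8,"pics/s12.png"); crop(s,140,115,250,215,6,"pics/s13.png",[(*w(ST,.05,.0042),.144)])
```

```text
t 45.3 tcp [0.4179 0.063  0.2976] jaw -0.572 F [0.5 0.1 0.3] open 0.041 q [-0.03  0.1   1.64  0.    1.4   0.54]
```

View pics/t12.png

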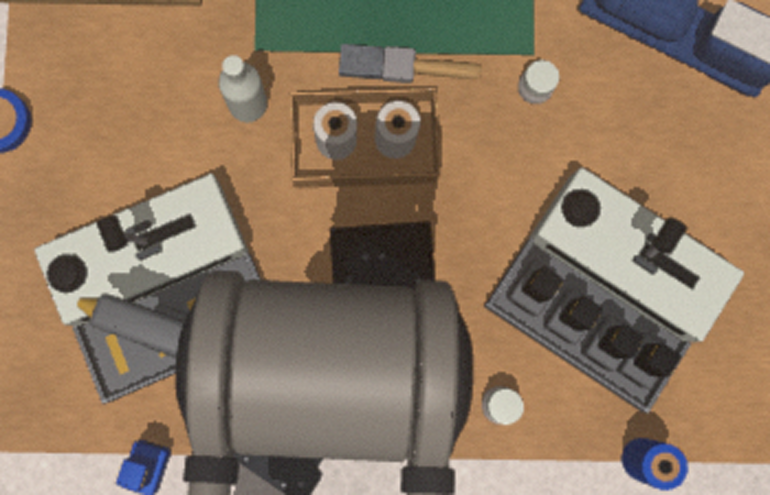

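View pics/t13.png

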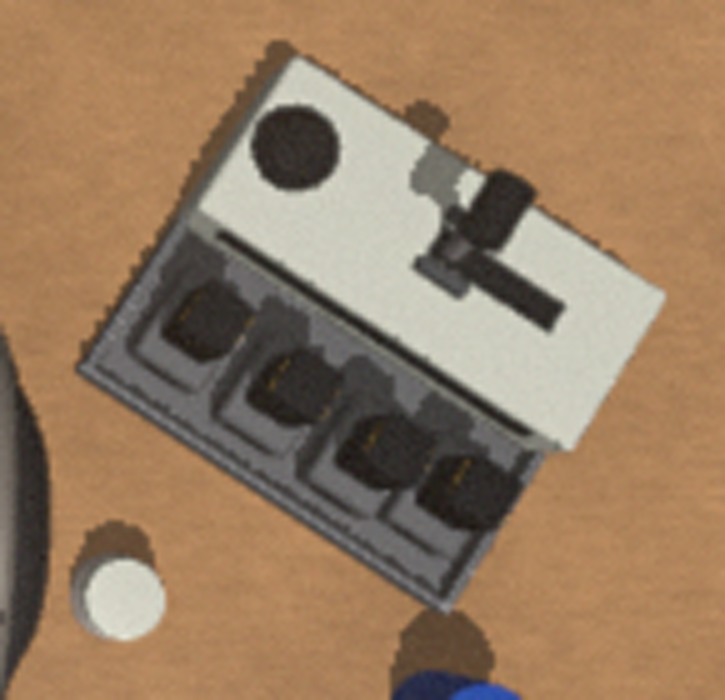

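View pics/s12.png

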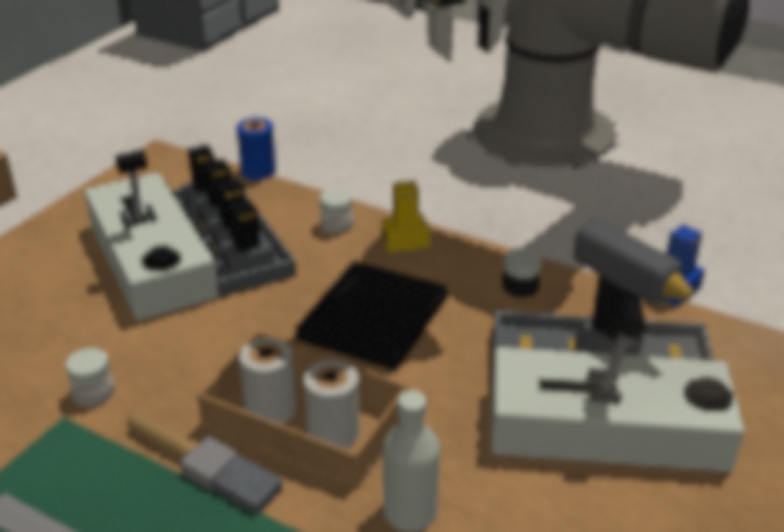

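View pics/s13.png

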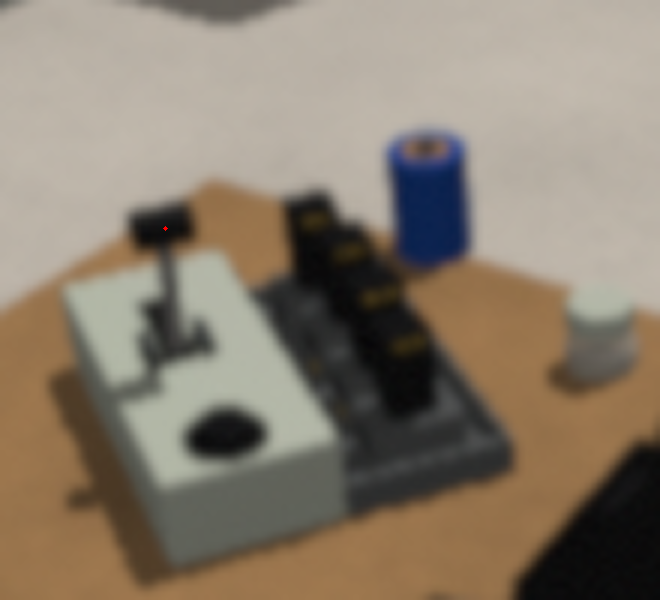

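Run:
```python
from h import *
off=np.array([-.001,-.002])
P=[]
for x,y in [(-.054,-.0755),(-.0575,-.0299),(-.0575,.0256),(-.0575,.078)]:
    for a in(-1,1):
        for b in(-1,1):
            P+= [(*(w(ST,x+a*.028,y+b*.021)+off),.04),(*(w(ST,x+a*.015,y+b*.014)+off),.094)]
def bright(r): r["image"]=np.clip(r["image"].astype(float)*2.2,0,255).astype(np.uint8); return r
crop(bright(cam("top")),310,180,410,265,7,"pics/t14.png",P)
crop(bright(cam("scene")),175,135,235,200,9,"pics/s14.png",P)
```

```text
(no output)
```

View pics/t14.png

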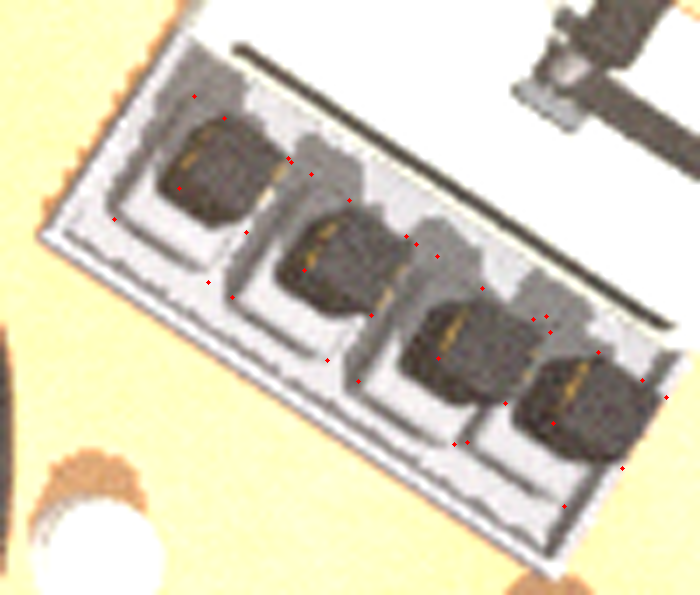

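View pics/s14.png

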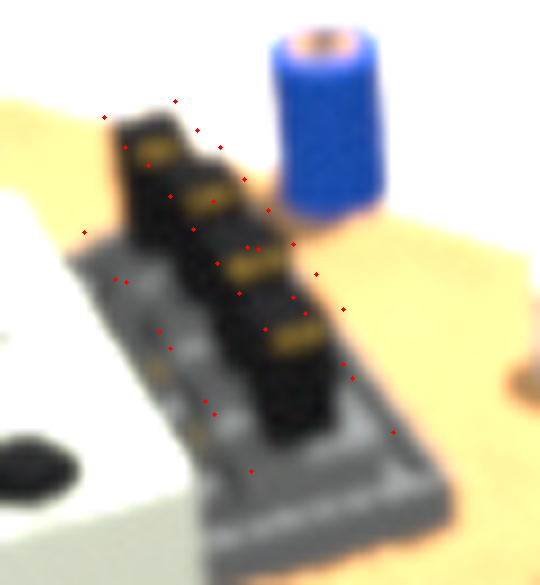

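Run:
```python
from h import *
from cell import robot
stat(); print(robot.hand_in())
```

```text
t 45.5 tcp [0.4188 0.0599 0.2981] jaw -0.578 F [-0.3  0.6  0.3] open 0.0413 q [-0.04  0.1   1.64 -0.    1.4   0.54]
the job is handed in; nothing more can be done
None
```

I handed the job in at about 45.5 s of the 208 s allowed. The interface gave no verdict.

**What I did:** The free station was the right one. I put both white spools in the carton, then pressed the station's test button right down (about 21 N). The lever dropped, and I swung it back and let go at home. I then stood all four packs in a row in that tray.

**Last checks:** The final top and scene pictures show:
- both spools upright inside the carton;
- both levers standing;
- four packs upright in the tray;
- the pocket tray empty;
- the gripper clear of everything.

The glue gun, glue bottle, jars, brush and look-alikes appear where they started, judged by eye.

**What disagreed:**
- **Camera calibration:** My fit of the station from the top camera is about 2–4 mm off what the wrist camera shows at the right-hand end. The scene camera is off by about 2 pixels.
- **Pack spacing:** The fourth pack ended about 4–5 mm closer to its neighbour than I planned, leaving roughly 2 mm between their bases. It rests on the tray floor and looks as upright as the others.

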